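# Pack the tube racks on the bench shaker and clamp the row

### The arm

A 6-joint arm with a two-finger parallel gripper is mounted at the origin on the work surface; the furniture and walls round the work are solid. World frame = base frame: x ahead of the robot, y to its left, z up, the work surface at z = 0. Lengths are in m, angles in rad, forces in N, time in s.
With the tool pointing down it reaches from about 0.225 to 0.875 m from the base axis. Payload 3.4 kg.
Tool frame: the origin (TCP) lies at the very end of the fingers, on their centre line; the grasp point (between the pads) lies 19 mm behind it; z points along the fingers, y is the line along which they close (so a half turn about z gives the same grasp; the last joint's range is limited). The gripper opens to 85 mm and grips with 20 to 120 N. Pads are 22 mm wide; open, the fingers measure 114 mm over their backs; the gripper's body (76 mm by 85 mm) begins 54 mm behind the grasp point. The pads swing forward as they close: fully open they stand 13 mm farther back than shut.
Start: joints at [1.116, 0.276, 1.505, -0, 1.361, -0.121], TCP at [0.188, 0.543, 0.231] pointing down, gripper open.
Joint ranges: [-2.89, 2.89], [-0.75, 2.08], [0.22, 2.7], [-1.18, 4.32], [0.11, 2.71], [-2.7, 2.7]. Speed limits (rad/s): [2.57, 2.57, 3.14, 3.14, 3.14, 3.14].

### API

Orientations are given as a unit quaternion [w, x, y, z].
In Python, from rig import get_state, optics, sign_off gives the robot as it stands.
- The arm moves only by the tool send_rows, never from a script. Its argument "increments" is a list of rows, each an object with "gripper": the gripper's target within -1 to 1 (shut at 1, half-way at 0, fully open at -1); "linear": the shift along the world's x, y, z in m, a list of three; "delta_rot": the turn, a rotation vector about the world's x, y, z in rad, a list of three. In form: [{"gripper": gripper, "linear": [dx, dy, dz], "delta_rot": [rx, ry, rz]}, ...]. A call has 1 to 8 rows; each row is the pose to reach, as a shift and turn from the pose commanded when the call began; what a row does not reach only later rows make up. A row lasts 1/10 s, in which the tool goes at most 50 mm and 8.59 degrees, less where a joint would pass 70% of its speed; a pose out of reach is approached as far as the arm can. A call with a gripper value outside its range is refused whole. The fingers move at their own pace and stop on an object; "newtons" is the grip in N (left out, the last holds). Time passes only in rows, so rows that repeat a pose let the fingers close. It gives the time, the measured TCP pose, the force, the opening and the grip force at its end, in the units of the state.
- get_state(): the state, without advancing time (a new reading comes with each control period).
- optics.get_image(name): name is "scene" or "side" or "wrist"; returns a dict with "pixels" (420x560x3 uint8, blue, green, red), "K" (3x3 intrinsics, pixels), "rvec" (rotation vector, rad) and "tvec" (3), from world to camera coordinates, as OpenCV has them; the wrist camera has in their place "T_tool_cam" (4x4, takes a point from camera to tool coordinates, whose origin is the TCP and whose axes are the flange's). Camera axes: x right, y down, z forward; pixel columns grow to the right and rows downward; lengths in m; the calibration is good to about 2 mm. The wrist camera is an equidistant fisheye: a pixel r from the principal point sees the ray r / f radians off the axis. A picture is of the moment at which its call begins: read the wrist's pose just before it. There is no depth.
- sign_off(): hands the job in; it is judged then, once.
The state is a dict: "clock": time; "qpos": joint angles; "qd": joint speeds; "effort": joint torques, N m; "position": TCP position; "ee_rot": TCP orientation; "contact_force": force on the tool from outside, world axes, zero at the start; "moment": the same for the moment, N m; "width": finger opening in m; "gripper_force": force on a finger pad.
Only numpy, scipy, OpenCV 4.12 (cv2) and the standard library are available. Lean on these libraries where they do the work, as an engineer would, in place of code of your own. Each camera call takes 0.05 s, during which the arm holds its last target. There are 200 camera calls.

### The job

Get the bench shaker ready to run: push the three tube racks back so that each stands flush and square against the rear fence of the platform, and slide the clamp up so that it holds them tightly side by side, without gaps, against the left end stop. Keep the racks upright and on the platform, and leave the bottle, the petri dish and the beaker on the bench where they are.

Things in the scene. Friction and masses are not known exactly. Their poses are not given: they have to be found in the camera images.
- row_corner (a point): Platform corner where the row begins: point on the platform top (64 mm above the bench) where the inner faces of rear fence (x = 0, plane) and left end stop (y = 0, plane) meet. x points square through the fence, away from the robot; y along the fence to the left; z up. Fence and stop are upright sheets 4 mm thick, 41 mm high. Other things' offsets are on these axes.
- shaker: White bench shaker, fixed, at another place and angle each time; origin under its middle at bench level, same axes. Its flat metal platform, 196 (x) by 440 (y) mm, 64 mm above the bench, carries the three racks; rear fence along the far edge (inner face at x = +85 mm), end stop across the left end (inner face at y = +200 mm); front and right sides open.
- clamp (a joint): Travel in m of the sliding clamp towards the left end stop (+y); 0 = farthest right, stop at 0.135. Its left face lies at y = -0.370 + travel from row_corner; with the three racks packed tight (3 x 82 mm) travel is about 0.124. Push or pinch it; slides against about 2 N plus the racks it pushes; stays where left.
- clamp_plate (a point): On the rack-side face of the clamp, a steel plate 6 mm thick (y -6 to 0) and 48 mm high, x -67 to +83 mm, with a blue rolled edge 10 mm thick on top (to 55 mm). Point is 30 mm above the platform, 85 mm before the fence. Behind the plate: a 6 mm foot out to y = -36 mm with two black thumbscrews 17 mm high, at x = -35 and +50; the back between them is free to push.
- rack_a_center (a point): Centre, 42 mm up, of the bent-wire tube rack holding a few test tubes (tubes reach 112 mm): 82 mm wide (own x) by 101 mm deep (own y) by 84 mm high to the wire, acts as a solid box, 0.1 to 0.3 kg, loose on the platform; own y roughly along row_corner's x, either way round. Flush with the fence its centre is 50 mm before it. Any order in the row will do.
- rack_b_center (a point): Centre, 42 mm up, of the empty bent-wire tube rack: 82 mm wide (own x) by 101 mm deep (own y) by 84 mm high to the wire, acts as a solid box, 0.1 to 0.3 kg, loose on the platform; own y roughly along row_corner's x, either way round. Flush with the fence its centre is 50 mm before it. Any order in the row will do.
- rack_c_center (a point): Centre, 42 mm up, of the second bent-wire tube rack holding a few test tubes (tubes reach 112 mm): 82 mm wide (own x) by 101 mm deep (own y) by 84 mm high to the wire, acts as a solid box, 0.1 to 0.3 kg, loose on the platform; own y roughly along row_corner's x, either way round. Flush with the fence its centre is 50 mm before it. Any order in the row will do.
- media_bottle_1: Glass bottle with blue screw cap, 78 mm wide, 158 mm tall, on the bench to the right; origin at the centre of its underside. Leave alone.
- dish_green: Petri dish, 91 mm across, 16 mm high, on the bench in front of the shaker; origin at the centre of its underside. Leave alone.
- beaker: Glass beaker, 60 mm wide, 66 mm tall, on the bench in front of the shaker; origin at its underside. Leave alone.

How it is judged:
At the end, for the whole second after the job is handed in: Every rack upright on the platform, its back within 5 mm of the rear fence and square to it within 0.06 rad, between clamp and left end stop; clamp travel over 0.118 m (under 6 mm of play in the whole row); racks at rest, not touched by the fingers (x of rack_a_center in the frame of row_corner between -0.0555 and -0.046 m and y of rack_a_center in the frame of row_corner between -0.22 and -0.036 m and z of rack_a_center in the frame of row_corner between 0.035 and 0.049 m and angle between the y axis of each of rack_a_center, rack_b_center, rack_c_center and the x axis of row_corner, either way round below 0.06 rad and angle between each of rack_a_center, rack_b_center, rack_c_center's own z axis and vertical below 0.06 rad and contact force between each of rack_a, rack_b, rack_c and the fingers below 0.05 N and linear speed of each of rack_a, rack_b, rack_c below 0.01 m/s and x of rack_b_center in the frame of row_corner between -0.0555 and -0.046 m and y of rack_b_center in the frame of row_corner between -0.22 and -0.036 m and z of rack_b_center in the frame of row_corner between 0.035 and 0.049 m and x of rack_c_center in the frame of row_corner between -0.0555 and -0.046 m and y of rack_c_center in the frame of row_corner between -0.22 and -0.036 m and z of rack_c_center in the frame of row_corner between 0.035 and 0.049 m and value of joint clamp above 0.118 m).
It fails at once if a rack is tipped by more than 0.35 rad (20 degrees) (angle between any of rack_a_center, rack_b_center, rack_c_center's own z axis and vertical above 0.35 rad).
It fails at once if the blue-capped bottle on the bench is moved by more than 25 mm (distance of media_bottle_1 from where it was at the start of the episode above 0.025 m).
It fails at once if the petri dish on the bench is moved by more than 25 mm (distance of dish_green from where it was at the start of the episode above 0.025 m).
It fails at once if the beaker on the bench is moved by more than 25 mm (distance of beaker from where it was at the start of the episode above 0.025 m).
It also fails if it takes over 58 s, if anything falls off the work surface, if the arm or the gripper's body presses on something with over 40 N, if the wrist force passes 120 N, or if a joint passes its speed limit or range.

## Working session

There is one attempt and no reset: what is moved stays moved. The work goes in short steps, Python scripts to look and compute and a tool call to move; the robot and the scene stay as the last step left them, time stands still between calls to the robot, and variables do not carry over. Pictures are saved under pics/ and viewed, at most 10 in all, crops included, and the job is handed in when it is done.

Besides the shell and the picture viewer there is one more tool, called after "Request:" in YAML: its name, and indented under it one key for each argument. send_rows: Moves the arm, as the interface text tells. Its arguments: {"type":"object","properties":{"increments":{"type":"array"},"newtons":{"type":"number"}},"required":["increments"]}

```bash
mkdir -p pics; cat > h.py <<'E'
import numpy as np,cv2
from rig import get_state,optics,sign_off
def ray(im,uv):
    K=im["K"];R=cv2.Rodrigues(np.array(im["rvec"],float))[0];t=np.array(im["tvec"],float).ravel()
    d=R.T@np.linalg.inv(K)@np.array([uv[0],uv[1],1.]);return -R.T@t,d/np.linalg.norm(d)
def onz(im,uv,z):
    c,d=ray(im,uv);return c+d*(z-c[2])/d[2]
def tri(i1,p1,i2,p2):
    c1,d1=ray(i1,p1);c2,d2=ray(i2,p2)
    s=np.linalg.lstsq(np.c_[d1,-d2],c2-c1,rcond=None)[0];a=c1+d1*s[0];b=c2+d2*s[1]
    return (a+b)/2,np.linalg.norm(a-b)
def proj(im,P):
    return cv2.projectPoints(np.array(P,float).reshape(-1,1,3),np.array(im["rvec"],float),np.array(im["tvec"],float),np.array(im["K"],float),None)[0].reshape(-1,2)
E
python3 - <<'E'
from h import *
import pickle
d={}
for n in("scene","side","wrist"):
    d[n]=optics.get_image(n);cv2.imwrite(f"pics/{n}0.png",d[n]["pixels"])
pickle.dump(d,open("im0.pkl","wb"))
for n in("scene","side"):
    print(n,ray(d[n],(280,210)))
print(get_state())
E
```

```text
scene (array([-0.36674222, -0.64489435,  1.20302437]), array([ 0.54365331,  0.37147776, -0.75262564]))
side (array([0.40074507, 0.84798951, 0.67649352]), array([ 0.0682977 , -0.83150047, -0.55130971]))
{'clock': 0.15, 'qpos': array([ 1.11601357e+00,  2.76450868e-01,  1.50584549e+00,  2.36980483e-05,
        1.36069511e+00, -1.20997886e-01]), 'qd': array([ 6.39871533e-05, -2.59216466e-03, -2.97039611e-03,  2.12383171e-03,
       -3.01353459e-04, -8.79276269e-04]), 'effort': array([ 1.13599694e-03, -4.17143583e+01, -2.46032435e+01, -1.10698543e-04,
        7.69004517e-03,  1.70749900e-05]), 'position': array([0.18820422, 0.54291089, 0.23063651]), 'ee_rot': array([-2.09692593e-04,  1.66121175e-01,  9.86105099e-01, -6.67333366e-04]), 'contact_force': array([-0.36168468, -0.51789959, -0.31829431]), 'moment': array([ 0.00122285,  0.02493998, -0.0249198 ]), 'gripper_force': 0.0, 'width': 0.0854274939347229}
```

View pics/scene0.png

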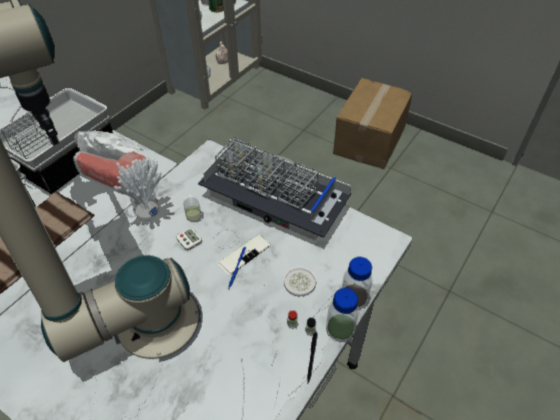

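View pics/side0.png

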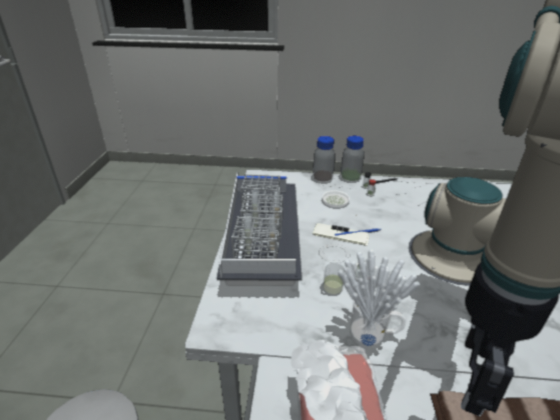

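The scene picture shows the shaker at about (200–350, 140–230), with the blue clamp edge at (323,196). The side picture shows it at (218–300, 175–280). I'll enlarge both.

```bash
python3 - <<'E'
import pickle
from h import *
d=pickle.load(open("im0.pkl","rb"))
def crop(n,x,y,w,h,s):
    c=cv2.resize(d[n]["pixels"][y:y+h,x:x+w],None,fx=s,fy=s,interpolation=cv2.INTER_CUBIC)
    c=cv2.convertScaleAbs(c,alpha=1.5,beta=10)
    for k in range(x-x%20+20,x+w,20): cv2.putText(c,str(k),((k-x)*s,10),0,.35,(0,255,255));cv2.line(c,((k-x)*s,12),((k-x)*s,18),(0,255,255))
    for k in range(y-y%20+20,y+h,20): cv2.putText(c,str(k),(0,(k-y)*s+4),0,.35,(0,255,255));cv2.line(c,(24,(k-y)*s),(30,(k-y)*s),(0,255,255))
    return c
cv2.imwrite("pics/c1.png",crop("scene",195,130,160,110,5))
cv2.imwrite("pics/c2.png",crop("side",210,165,100,120,5))
for n in("scene","side"):
    im=d[n];p=im["pixels"];hsv=cv2.cvtColor(p,cv2.COLOR_BGR2HSV)
    m=cv2.inRange(hsv,(105,120,60),(130,255,255));k,_,st,ce=cv2.connectedComponentsWithStats(m)
    for i in range(1,k):
        if st[i,4]>15:
            c=np.argwhere(_==i)[:,::-1];print(n,st[i],ce[i],cv2.minAreaRect(c.astype(np.float32)),onz(im,ce[i],.119))
E
```

```text
scene [311 177  25  35 160] [322.625 194.35 ] ((322.87451171875, 193.91412353515625), (4.039661884307861, 40.483489990234375), 34.38034439086914) [ 0.53657747 -0.17858558  0.119     ]
scene [229 248  16  39  92] [236.33695652 267.61956522] ((236.7011260986328, 267.0790100097656), (2.692530632019043, 40.853336334228516), 21.447736740112305) [ 0.18948735 -0.12800075  0.119     ]
scene [348 257  24  24 418] [359.80382775 268.20334928] ((359.5000305175781, 268.5), (22.35723876953125, 23.141704559326172), 11.309932708740234) [ 0.36730452 -0.39243072  0.119     ]
scene [333 288  25  26 509] [345.31630648 300.27504912] ((345.0, 300.5), (25.0, 24.0), 90.0) [ 0.26322421 -0.40829276  0.119     ]
side [318 136  16  14 184] [325.17934783 142.07065217] ((325.5, 142.5), (13.0, 15.0), 90.0) [ 0.34706588 -0.45200487  0.119     ]
side [347 136  16  13 182] [354.70879121 141.81868132] ((354.5, 142.0), (12.0, 15.0), 90.0) [ 0.24064029 -0.46607429  0.119     ]
side [238 176   6   3  17] [240.35294118 176.94117647] ((240.5, 177.0), (2.0, 5.0), 90.0) [ 0.60488467 -0.16077418  0.119     ]
side [367 229  10   3  18] [371.38888889 230.11111111] ((371.5199890136719, 230.13999938964844), (1.5556349754333496, 9.192388534545898), 81.8698959350586) [0.2397648  0.07285995 0.119     ]
```

View pics/c1.png

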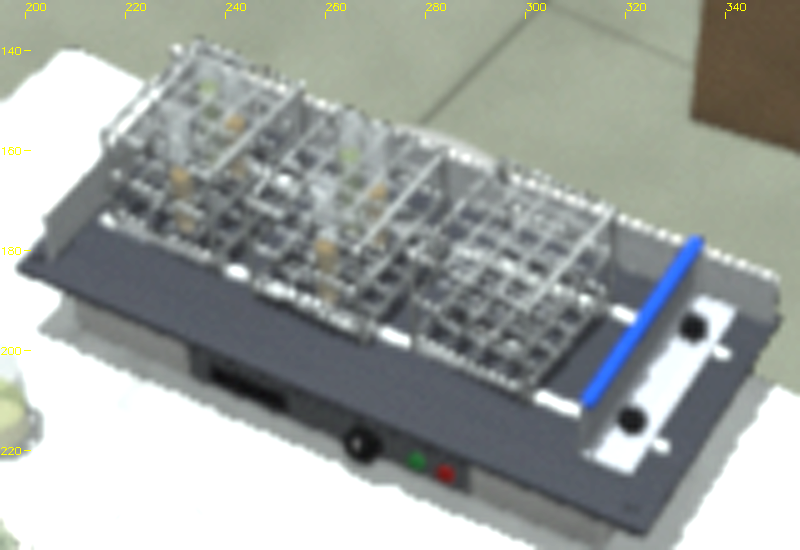

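View pics/c2.png

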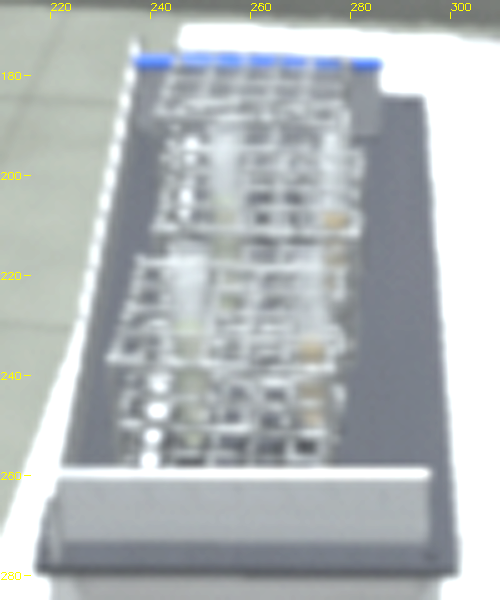

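The crops are clear. In the scene view the platform's front-left corner is at (199,183), front-right at (324,236) and rear-right at (351,194). The blue edge runs from (313,210) to (334,178), and the three racks stand in a row left of it. In the side view the left corners are at (302,279) and (218,279).

```bash
cat > m.py <<'E'
from h import *
import pickle
d=pickle.load(open("im0.pkl","rb"));S,D=d["scene"],d["side"]
f=lambda x,y:(195+x/5,130+y/5); g=lambda x,y:(210+x/5,165+y/5)
print("NL",tri(S,f(18,267),D,g(458,572)),"NR",tri(S,f(645,532),D,g(423,96)))
pix=[f(18,267),f(645,532),f(780,320)];loc=np.array([[-183,20],[-183,-420],[13,-420]])/1e3
W=[onz(S,p,.064)[:2] for p in pix]+[onz(D,g(458,572),.064)[:2],onz(D,g(38,570),.064)[:2]]
L=np.vstack([loc,[[-.183,.02],[.013,.02]]]);W=np.array(W)
lc,wc=L.mean(0),W.mean(0);H=(L-lc).T@(W-wc);U,_,V=np.linalg.svd(H);R=(V.T@np.diag([1,np.linalg.det(V.T@U.T)])@U.T)
t=wc-R@lc;print("yaw",np.arctan2(R[1,0],R[0,0]),"corner",t);print("res mm",((L@R.T+t-W)*1e3).round(1))
np.savez("pose.npz",R=R,t=t)
loc=lambda P:(R.T@(P[:2]-t)*1e3).round(1)
print("clamp",loc(onz(S,f(590,400),.119)),loc(onz(S,f(697,242),.119)))
print("side clamp",loc(onz(D,g(135,62),.119)),loc(onz(D,g(380,65),.119)))
print("front lower corners of racks, z=.064:")
for n,p in dict(a0=(105,220),a1=(225,275),c0=(255,290),c1=(370,342),b0=(415,345),b1=(530,395)).items(): print(n,loc(onz(S,f(*p),.068)))
print("top right wires:")
for n,p in dict(aBL=(195,42),aFL=(108,140),aBR=(298,90),aFR=(218,170),cBR=(440,155),cFR=(365,245),bBR=(612,212),bFR=(530,298)).items(): print(n,loc(onz(S,f(*p),.148)))
for n,p in dict(a=(110,360),b=(330,365),c=(140,260),e=(350,262),h=(150,230),i=(360,232)).items(): print("side",n,loc(onz(D,g(*p),.148)))
im={"scene":S,"side":D}
for n in im:
  p=R@np.array([0,0])+t;print(n,proj(im[n],[*p,.064]))
E
python3 m.py
```

```text
NL (array([0.40509185, 0.19512831, 0.05789568]), np.float64(0.005495164725698399)) NR (array([ 0.44512447, -0.24113718,  0.05926607]), np.float64(0.0037352529731616534))
yaw 0.09183481268296814 corner [0.58495437 0.19410505]
res mm [[-3.1  6.8]
 [-2.7  2. ]
 [ 3.7  3.3]
 [-1.8 -6.2]
 [ 3.9 -5.9]]
clamp [-150.4 -369.3] [  -6.1 -369.1]
side clamp [  -2.9 -352.2] [-150.5 -350.6]
front lower corners of racks, z=.064:
a0 [-122.5  -14. ]
a1 [-126.8 -106.5]
c0 [-128.7 -129.6]
c1 [-132.1 -213.6]
b0 [-121.  -238.7]
b1 [-123.  -318.4]
top right wires:
aBL [-25.5 -26.4]
aFL [-127.6  -28.8]
aBR [ -32.7 -106.6]
aFR [-117.6 -101.4]
cBR [ -41.4 -211.9]
cFR [-129.7 -210.4]
bBR [ -35.  -324.6]
bFR [-120.8 -314.5]
side a [-23.1 -20.4]
side b [-122.   -17.7]
side c [-29.6 -99.8]
side e [-131.3  -99.2]
side h [ -32.2 -126.1]
side i [-136.3 -125.5]
scene [[233.15309638 150.73428679]]
side [[223.25275283 271.0948794 ]]
```

```bash
cat > k.py <<'E'
from h import *
from scipy.spatial.transform import Rotation as Ro
Z=np.load("pose.npz");R,t=Z["R"],Z["t"];yaw=np.arctan2(R[1,0],R[0,0])
def w(x,y): return R@np.array([x,y])/1e3+t
def st():
    s=get_state();p=s["position"];print("clk %.1f row xy mm"%s["clock"],(R.T@(p[:2]-t)*1e3).round(1),"z",p[2].round(4),"Frow",(R.T@s["contact_force"][:2]).round(1),s["contact_force"][2].round(1),"w",round(s["width"],3),"q",s["qpos"].round(2));return s
def to(s,x,y,z,tilt=None):
    d=[*(w(x,y)-s["position"][:2]),z-s["position"][2]]
    q=s["ee_rot"];cur=Ro.from_quat([q[1],q[2],q[3],q[0]])
    rv=np.zeros(3)
    if tilt is not None:
        M=Ro.from_euler("z",yaw)*Ro.from_euler("y",-tilt)*Ro.from_matrix(np.array([[-1,0,0],[0,1,0],[0,0,-1.]]))
        rv=(M*cur.inv()).as_rotvec()
    print((x,y,z),"lin",np.round(d,4),"rot",rv.round(3))
E
python3 - <<'E'
from k import *
import pickle
d=pickle.load(open("im0.pkl","rb"))
print("beaker",onz(d["scene"],(192,216),0),"dish",onz(d["scene"],(300,284),.0),"pot",onz(d["scene"],(147,210),0),onz(d["scene"],(140,165),.15))
s=st();to(s,-190,-62,.25,.5);to(s,-190,-62,.092,.5);to(s,-60,-62,.092)
for y in(-62,-170,-278):print(y,w(-170,y),w(-110,y))
E
```

```text
beaker [0.32710149 0.16199168 0.        ] dish [ 0.30677543 -0.25200303  0.        ] pot [0.26615165 0.29577142 0.        ] [0.30585866 0.3226765  0.15      ]
clk 0.1 row xy mm [-363.1  383.7] z 0.2306 Frow [-0.4 -0.5] -0.3 w 0.085 q [ 1.12  0.28  1.51  0.    1.36 -0.12]
(-190, -62, 0.25) lin [ 0.2132 -0.428   0.0194] rot [-0.059 -0.5    0.417]
(-190, -62, 0.092) lin [ 0.2132 -0.428  -0.1386] rot [-0.059 -0.5    0.417]
(-60, -62, 0.092) lin [ 0.3427 -0.416  -0.1386] rot [0. 0. 0.]
-62 [0.42135648 0.11677632] [0.48110365 0.12227867]
-170 [0.4312607  0.00923142] [0.49100787 0.01473377]
-278 [ 0.44116493 -0.09831349] [ 0.5009121  -0.09281114]
```

Request:
send_rows:
  increments:
    - {"gripper": 0, "linear": [0, 0, 0.05], "delta_rot": [0, 0, 0]}
    - {"gripper": 0, "linear": [0, 0, 0.1], "delta_rot": [0, 0, 0]}
    - {"gripper": 0, "linear": [0, 0, 0.15], "delta_rot": [0, 0, 0]}
    - {"gripper": 0, "linear": [0.02, -0.04, 0.17], "delta_rot": [0, 0, 0.07]}
    - {"gripper": 0, "linear": [0.04, -0.08, 0.17], "delta_rot": [0, 0, 0.14]}
    - {"gripper": 0, "linear": [0.06, -0.12, 0.17], "delta_rot": [0, 0, 0.21]}
    - {"gripper": 0, "linear": [0.08, -0.16, 0.17], "delta_rot": [0, 0, 0.28]}
    - {"gripper": 0, "linear": [0.1, -0.2, 0.17], "delta_rot": [0, 0, 0.35]}

```text
clock: 0.95
position: [0.2887, 0.3416, 0.4011]
ee_rot: [0.0, -0.01, 1.0, -0.0]
contact_force: [1.0, 0.2, 0.5]
width: 0.0429
gripper_force: 0.0
```

```bash
python3 - <<'E'
from k import *
s=st();to(s,-190,-62,.25,.5);to(s,-190,-62,.092,.5)
E
```

```text
clk 0.9 row xy mm [-281.5  174. ] z 0.4011 Frow [1.  0.1] 0.5 w 0.043 q [ 0.71  0.03  1.4  -0.    1.71 -0.88]
(-190, -62, 0.25) lin [ 0.1128 -0.2266 -0.1511] rot [ 0.028 -0.499  0.071]
(-190, -62, 0.092) lin [ 0.1128 -0.2266 -0.3091] rot [ 0.028 -0.499  0.071]
```

Request:
send_rows:
  increments:
    - {"gripper": 0, "linear": [0.02, -0.04, 0], "delta_rot": [0.005, -0.1, 0.014]}
    - {"gripper": 0, "linear": [0.04, -0.08, 0], "delta_rot": [0.01, -0.2, 0.028]}
    - {"gripper": 0, "linear": [0.06, -0.12, 0], "delta_rot": [0.016, -0.3, 0.042]}
    - {"gripper": 0, "linear": [0.08, -0.16, 0], "delta_rot": [0.022, -0.4, 0.056]}
    - {"gripper": 0, "linear": [0.1, -0.2, -0.02], "delta_rot": [0.028, -0.499, 0.071]}
    - {"gripper": 0, "linear": [0.113, -0.227, -0.06], "delta_rot": [0.028, -0.499, 0.071]}
    - {"gripper": 0, "linear": [0.113, -0.227, -0.11], "delta_rot": [0.028, -0.499, 0.071]}
    - {"gripper": 0, "linear": [0.113, -0.227, -0.15], "delta_rot": [0.028, -0.499, 0.071]}

```text
clock: 1.75
position: [0.4001, 0.1142, 0.2489]
ee_rot: [0.246, -0.041, 0.968, 0.011]
contact_force: [0.3, 0.4, 0.4]
width: 0.0429
gripper_force: 0.0
```

Request:
send_rows:
  increments:
    - {"gripper": 0, "linear": [0, 0, -0.05], "delta_rot": [0, 0, 0]}
    - {"gripper": 0, "linear": [0, 0, -0.1], "delta_rot": [0, 0, 0]}
    - {"gripper": 0, "linear": [0, 0, -0.14], "delta_rot": [0, 0, 0]}
    - {"gripper": 0, "linear": [0, 0, -0.159], "delta_rot": [0, 0, 0]}
    - {"gripper": 0, "linear": [0, 0, -0.159], "delta_rot": [0, 0, 0]}

```text
clock: 2.25
position: [0.3982, 0.1158, 0.0888]
ee_rot: [0.243, -0.043, 0.969, 0.011]
contact_force: [0.3, -0.4, 0.4]
width: 0.0429
gripper_force: 0.0
```

```bash
python3 - <<'E'
from k import *
s=st();to(s,-190,-62,.092,.5);to(s,-125,-62,.092,.5)
E
```

```text
clk 2.2 row xy mm [-193.1  -60.9] z 0.0888 Frow [ 0.2 -0.4] 0.4 w 0.043 q [ 0.13  0.01  2.41 -0.08  0.23 -1.45]
(-190, -62, 0.092) lin [ 0.0032 -0.0008  0.0032] rot [-0.    -0.009  0.003]
(-125, -62, 0.092) lin [0.0679 0.0051 0.0032] rot [-0.    -0.009  0.003]
```

Request:
send_rows:
  increments:
    - {"gripper": 0, "linear": [0.02, 0.001, 0], "delta_rot": [0, 0, 0]}
    - {"gripper": 0, "linear": [0.04, 0.003, 0], "delta_rot": [0, 0, 0]}
    - {"gripper": 0, "linear": [0.05, 0.004, 0], "delta_rot": [0, 0, 0]}
    - {"gripper": 0, "linear": [0.056, 0.004, 0], "delta_rot": [0, 0, 0]}
    - {"gripper": 0, "linear": [0.062, 0.005, 0], "delta_rot": [0, 0, 0]}
    - {"gripper": 0, "linear": [0.068, 0.005, 0], "delta_rot": [0, 0, 0]}
    - {"gripper": 0, "linear": [0.073, 0.006, 0], "delta_rot": [0, 0, 0]}
    - {"gripper": 0, "linear": [0.073, 0.006, 0], "delta_rot": [0, 0, 0]}

```text
clock: 3.05
position: [0.475, 0.1224, 0.0925]
ee_rot: [0.247, -0.043, 0.968, 0.012]
contact_force: [-0.1, 0.5, 0.5]
width: 0.0427
gripper_force: 0.0
```

Request:
send_rows:
  increments:
    - {"gripper": 0, "linear": [0.003, 0, 0], "delta_rot": [0, 0, 0]}
    - {"gripper": 0, "linear": [0.006, 0, 0], "delta_rot": [0, 0, 0]}
    - {"gripper": 0, "linear": [0.006, 0, 0], "delta_rot": [0, 0, 0]}

```text
clock: 3.35
position: [0.4808, 0.1223, 0.0924]
ee_rot: [0.247, -0.043, 0.968, 0.012]
contact_force: [0.4, 0.0, 0.0]
width: 0.0426
gripper_force: 0.0
```

```bash
python3 - <<'E'
from k import *
s=st();S=optics.get_image("scene")
c=cv2.resize(S["pixels"][130:240,195:355],None,fx=5,fy=5,interpolation=cv2.INTER_CUBIC)
cv2.imwrite("pics/c3.png",cv2.convertScaleAbs(c,alpha=1.5,beta=10))
E
```

```text
clk 3.4 row xy mm [-110.3  -61.9] z 0.0924 Frow [0.5 0. ] 0.0 w 0.043 q [ 0.12  0.12  2.27 -0.05  0.25 -1.5 ]
```

View pics/c3.png

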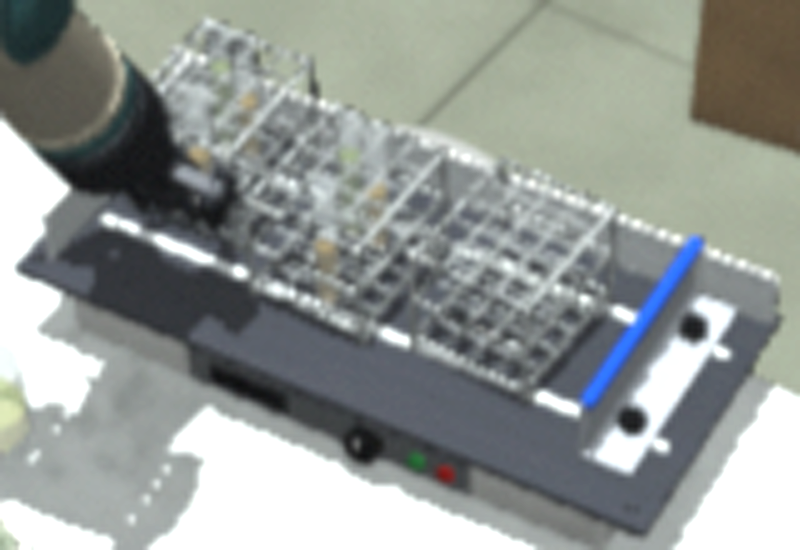

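The picture shows the left rack pushed back by the fingers, with its rear top corner now at about crop (210,20). There is no fence reaction yet, so I'll keep going in small steps.

Request:
send_rows:
  increments:
    - {"gripper": 0, "linear": [0.002, 0, 0], "delta_rot": [0, 0, 0]}
    - {"gripper": 0, "linear": [0.004, 0, 0], "delta_rot": [0, 0, 0]}
    - {"gripper": 0, "linear": [0.004, 0, 0], "delta_rot": [0, 0, 0]}

```text
clock: 3.7
position: [0.4847, 0.1223, 0.0924]
ee_rot: [0.247, -0.043, 0.968, 0.012]
contact_force: [-0.6, 0.4, -1.1]
width: 0.0428
gripper_force: 0.1
```

Request:
send_rows:
  increments:
    - {"gripper": 0, "linear": [0.002, 0, 0], "delta_rot": [0, 0, 0]}
    - {"gripper": 0, "linear": [0.003, 0, 0], "delta_rot": [0, 0, 0]}
    - {"gripper": 0, "linear": [0.003, 0, 0], "delta_rot": [0, 0, 0]}

```text
clock: 4.0
position: [0.4869, 0.1222, 0.092]
ee_rot: [0.246, -0.043, 0.968, 0.012]
contact_force: [-2.9, -0.2, 2.5]
width: 0.0425
gripper_force: 1.6
```

Request:
send_rows:
  increments:
    - {"gripper": 0, "linear": [0.003, 0, 0], "delta_rot": [0, 0, 0]}
    - {"gripper": 0, "linear": [0.003, 0, 0], "delta_rot": [0, 0, 0]}

```text
clock: 4.2
position: [0.4871, 0.122, 0.0907]
ee_rot: [0.244, -0.043, 0.969, 0.012]
contact_force: [-9.9, -0.3, 4.5]
width: 0.0428
gripper_force: 4.9
```

Request:
send_rows:
  increments:
    - {"gripper": 0, "linear": [-0.05, -0.005, 0], "delta_rot": [0, 0, 0]}
    - {"gripper": 0, "linear": [-0.075, -0.007, 0], "delta_rot": [0, 0, 0]}
    - {"gripper": 0, "linear": [-0.075, -0.007, 0], "delta_rot": [0, 0, 0]}

```text
clock: 4.5
position: [0.4109, 0.1149, 0.091]
ee_rot: [0.245, -0.043, 0.968, 0.012]
contact_force: [-0.7, 0.2, -0.3]
width: 0.0424
gripper_force: 0.0
```

```bash
python3 - <<'E'
from k import *
s=st();to(s,-175,-170,.09,.5);to(s,-140,-170,.09,.5);to(s,-110,-170,.09,.5)
S=optics.get_image("scene")
c=cv2.resize(S["pixels"][130:240,195:355],None,fx=5,fy=5,interpolation=cv2.INTER_CUBIC)
cv2.imwrite("pics/c4.png",cv2.convertScaleAbs(c,alpha=1.5,beta=10))
E
```

```text
clk 4.5 row xy mm [-180.6  -62.9] z 0.091 Frow [-0.6  0.3] -0.3 w 0.042 q [ 0.12  0.02  2.39 -0.06  0.23 -1.49]
(-175, -170, 0.09) lin [ 0.0154 -0.1061 -0.001 ] rot [-0.001 -0.005  0.002]
(-140, -170, 0.09) lin [ 0.0502 -0.1029 -0.001 ] rot [-0.001 -0.005  0.002]
(-110, -170, 0.09) lin [ 0.0801 -0.1002 -0.001 ] rot [-0.001 -0.005  0.002]
```

Request:
send_rows:
  increments:
    - {"gripper": 0, "linear": [0.007, -0.05, 0], "delta_rot": [0, 0, 0]}
    - {"gripper": 0, "linear": [0.014, -0.1, 0], "delta_rot": [0, 0, 0]}
    - {"gripper": 0, "linear": [0.015, -0.106, 0], "delta_rot": [0, 0, 0]}
    - {"gripper": 0, "linear": [0.035, -0.104, 0], "delta_rot": [0, 0, 0]}
    - {"gripper": 0, "linear": [0.045, -0.103, 0], "delta_rot": [0, 0, 0]}
    - {"gripper": 0, "linear": [0.052, -0.103, 0], "delta_rot": [0, 0, 0]}
    - {"gripper": 0, "linear": [0.059, -0.102, 0], "delta_rot": [0, 0, 0]}
    - {"gripper": 0, "linear": [0.066, -0.102, 0], "delta_rot": [0, 0, 0]}

```text
clock: 5.35
position: [0.4813, 0.0142, 0.092]
ee_rot: [0.246, -0.044, 0.968, 0.012]
contact_force: [-2.0, 0.4, 1.3]
width: 0.0424
gripper_force: 1.0
```

Request:
send_rows:
  increments:
    - {"gripper": 0, "linear": [0.005, 0, 0], "delta_rot": [0, 0, 0]}
    - {"gripper": 0, "linear": [0.01, 0.001, 0], "delta_rot": [0, 0, 0]}
    - {"gripper": 0, "linear": [0.014, 0.001, 0], "delta_rot": [0, 0, 0]}
    - {"gripper": 0, "linear": [0.017, 0.001, 0], "delta_rot": [0, 0, 0]}
    - {"gripper": 0, "linear": [0.019, 0.002, 0], "delta_rot": [0, 0, 0]}
    - {"gripper": 0, "linear": [0.019, 0.002, 0], "delta_rot": [0, 0, 0]}

```text
clock: 5.95
position: [0.4969, 0.0162, 0.0906]
ee_rot: [0.244, -0.044, 0.969, 0.013]
contact_force: [-10.8, -4.2, 5.2]
width: 0.0426
gripper_force: 5.9
```

```bash
python3 - <<'E'
from k import *
s=st();to(s,-104,-170,.09,.5)
E
```

```text
clk 6.0 row xy mm [-104.  -169.1] z 0.0906 Frow [-11.1  -3.2] 5.2 w 0.043 q [-0.22  0.12  2.27  0.5   0.31 -2.33]
(-104, -170, 0.09) lin [ 0.0001 -0.0009 -0.0006] rot [-0.003 -0.006  0.001]
```

Request:
send_rows:
  increments:
    - {"gripper": 0, "linear": [-0.04, -0.004, 0], "delta_rot": [0, 0, 0]}
    - {"gripper": 0, "linear": [-0.08, -0.007, 0], "delta_rot": [0, 0, 0]}
    - {"gripper": 0, "linear": [-0.08, -0.007, 0.03], "delta_rot": [0, 0, 0]}

```text
clock: 6.25
position: [0.4071, 0.0129, 0.114]
ee_rot: [0.236, -0.042, 0.971, 0.017]
contact_force: [0.4, 0.8, -1.7]
width: 0.0429
gripper_force: 0.0
```

```bash
python3 - <<'E'
from k import *
s=st();to(s,-180,-278,.095,.15);to(s,-145,-278,.095,.15)
E
```

```text
clk 6.2 row xy mm [-193.7 -164.2] z 0.114 Frow [0.5 0.7] -1.7 w 0.043 q [-0.32 -0.07  2.37  0.47  0.44 -2.37]
(-180, -278, 0.095) lin [ 0.0241 -0.1121 -0.019 ] rot [-0.042  0.326  0.004]
(-145, -278, 0.095) lin [ 0.059  -0.1089 -0.019 ] rot [-0.042  0.326  0.004]
```

View pics/c4.png

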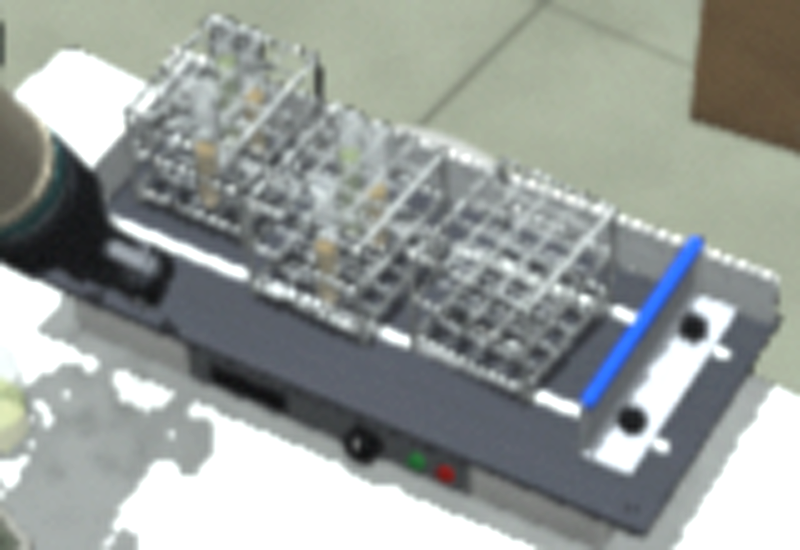

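Rack a is back against the fence in the picture; its rear-right top corner is now at crop (318,70). Next is rack b, with less tilt.

Request:
send_rows:
  increments:
    - {"gripper": 0, "linear": [0, -0.02, 0], "delta_rot": [-0.014, 0.11, 0]}
    - {"gripper": 0, "linear": [0.01, -0.05, 0], "delta_rot": [-0.028, 0.22, 0]}
    - {"gripper": 0, "linear": [0.015, -0.085, 0], "delta_rot": [-0.042, 0.326, 0.004]}
    - {"gripper": 0, "linear": [0.024, -0.112, 0], "delta_rot": [-0.042, 0.326, 0.004]}
    - {"gripper": 0, "linear": [0.024, -0.112, -0.019], "delta_rot": [-0.042, 0.326, 0.004]}
    - {"gripper": 0, "linear": [0.044, -0.11, -0.019], "delta_rot": [-0.042, 0.326, 0.004]}
    - {"gripper": 0, "linear": [0.044, -0.11, -0.019], "delta_rot": [-0.042, 0.326, 0.004]}

```text
clock: 6.95
position: [0.4669, -0.1025, 0.1035]
ee_rot: [0.087, -0.048, 0.995, -0.002]
contact_force: [0.0, -0.7, 0.2]
width: 0.0427
gripper_force: 0.0
```

```bash
python3 - <<'E'
from k import *
s=st();to(s,-145,-278,.092,.15);to(s,-112,-278,.092,.15)
E
```

```text
clk 7.0 row xy mm [-144.7 -284.6] z 0.1035 Frow [-0.1 -0.7] 0.2 w 0.043 q [-0.42  0.17  2.03  0.11  0.79 -2.16]
(-145, -278, 0.092) lin [-0.0009  0.0065 -0.0115] rot [ 0.009  0.025 -0.003]
(-112, -278, 0.092) lin [ 0.032   0.0096 -0.0115] rot [ 0.009  0.025 -0.003]
```

Request:
send_rows:
  increments:
    - {"gripper": 0, "linear": [0, 0.003, -0.01], "delta_rot": [0, 0, 0]}
    - {"gripper": 0, "linear": [0.01, 0.005, -0.01], "delta_rot": [0, 0, 0]}
    - {"gripper": 0, "linear": [0.015, 0.006, -0.01], "delta_rot": [0, 0, 0]}
    - {"gripper": 0, "linear": [0.02, 0.006, -0.01], "delta_rot": [0, 0, 0]}
    - {"gripper": 0, "linear": [0.025, 0.007, -0.01], "delta_rot": [0, 0, 0]}
    - {"gripper": 0, "linear": [0.03, 0.008, -0.01], "delta_rot": [0, 0, 0]}
    - {"gripper": 0, "linear": [0.033, 0.008, -0.01], "delta_rot": [0, 0, 0]}

```text
clock: 7.65
position: [0.4979, -0.0936, 0.0935]
ee_rot: [0.086, -0.048, 0.995, -0.001]
contact_force: [-0.2, 0.0, 0.6]
width: 0.0424
gripper_force: 0.5
```

```bash
python3 - <<'E'
from k import *
s=st();to(s,-104,-278,.092,.15)
E
```

```text
clk 7.7 row xy mm [-113.  -278.5] z 0.0935 Frow [-0.2  0.1] 0.6 w 0.042 q [-0.37  0.22  1.99  0.1   0.78 -2.1 ]
(-104, -278, 0.092) lin [ 0.0089  0.0014 -0.0015] rot [ 0.008  0.022 -0.003]
```

Request:
send_rows:
  increments:
    - {"gripper": 0, "linear": [0.003, 0, 0], "delta_rot": [0, 0, 0]}
    - {"gripper": 0, "linear": [0.005, 0.001, 0], "delta_rot": [0, 0, 0]}
    - {"gripper": 0, "linear": [0.007, 0.001, 0], "delta_rot": [0, 0, 0]}
    - {"gripper": 0, "linear": [0.007, 0.001, 0], "delta_rot": [0, 0, 0]}

```text
clock: 8.05
position: [0.5038, -0.0926, 0.0932]
ee_rot: [0.085, -0.048, 0.995, -0.001]
contact_force: [-3.6, 0.2, 1.7]
width: 0.0424
gripper_force: 1.4
```

Request:
send_rows:
  increments:
    - {"gripper": 0, "linear": [0.003, 0, 0], "delta_rot": [0, 0, 0]}
    - {"gripper": 0, "linear": [0.003, 0, 0], "delta_rot": [0, 0, 0]}

```text
clock: 8.25
position: [0.504, -0.0923, 0.0926]
ee_rot: [0.082, -0.048, 0.995, -0.0]
contact_force: [-9.7, -1.5, 5.6]
width: 0.0425
gripper_force: 4.7
```

Request:
send_rows:
  increments:
    - {"gripper": 1, "linear": [-0.04, -0.004, 0], "delta_rot": [0, 0, 0]}
    - {"gripper": 1, "linear": [-0.06, -0.005, 0.04], "delta_rot": [0, 0, 0]}
    - {"gripper": 1, "linear": [-0.06, -0.005, 0.09], "delta_rot": [0, 0, 0]}
    - {"gripper": 1, "linear": [-0.06, -0.02, 0.13], "delta_rot": [0, 0, 0]}
    - {"gripper": 1, "linear": [-0.06, -0.02, 0.13], "delta_rot": [0, 0, 0]}

```text
clock: 8.75
position: [0.4521, -0.1159, 0.2301]
ee_rot: [0.093, -0.047, 0.995, -0.005]
contact_force: [0.6, -0.3, 0.5]
width: -0.0
gripper_force: 0.0
```

```bash
python3 - <<'E'
from k import *
s=st();to(s,-78,-410,.2,.0);to(s,-78,-410,.096,.0)
E
```

```text
clk 8.8 row xy mm [-160.7 -296.5] z 0.2301 Frow [ 0.6 -0.3] 0.5 w -0.0 q [-0.47  0.01  1.85  0.09  1.12 -2.16]
(-78, -410, 0.2) lin [ 0.0928 -0.1054 -0.0301] rot [ 0.002  0.186 -0.003]
(-78, -410, 0.096) lin [ 0.0928 -0.1054 -0.1341] rot [ 0.002  0.186 -0.003]
```

Request:
send_rows:
  increments:
    - {"gripper": 1, "linear": [0.03, -0.035, 0], "delta_rot": [0, 0.09, 0]}
    - {"gripper": 1, "linear": [0.06, -0.07, 0], "delta_rot": [0, 0.186, -0.003]}
    - {"gripper": 1, "linear": [0.093, -0.105, 0], "delta_rot": [0.002, 0.186, -0.003]}
    - {"gripper": 1, "linear": [0.093, -0.105, -0.03], "delta_rot": [0.002, 0.186, -0.003]}
    - {"gripper": 1, "linear": [0.093, -0.105, -0.04], "delta_rot": [0.002, 0.186, -0.003]}

```text
clock: 9.25
position: [0.5398, -0.2176, 0.1792]
ee_rot: [-0.01, -0.045, 0.999, 0.006]
contact_force: [-1.0, 0.2, -0.8]
width: 0.0001
gripper_force: 0.0
```

```bash
python3 - <<'E'
from k import *
s=st();to(s,-78,-405,.096,.0);to(s,-78,-385,.096,.0)
S=optics.get_image("scene")
c=cv2.resize(S["pixels"][130:240,195:355],None,fx=5,fy=5,interpolation=cv2.INTER_CUBIC)
cv2.imwrite("pics/c5.png",cv2.convertScaleAbs(c,alpha=1.5,beta=10))
E
```

```text
clk 9.2 row xy mm [ -82.7 -405.8] z 0.1792 Frow [-1.   0.2] -0.8 w 0.0 q [-0.5   0.33  1.56  0.    1.28 -2.16]
(-78, -405, 0.096) lin [ 0.0046  0.0012 -0.0832] rot [-0.011 -0.02   0.001]
(-78, -385, 0.096) lin [ 0.0028  0.0211 -0.0832] rot [-0.011 -0.02   0.001]
```

View pics/c5.png

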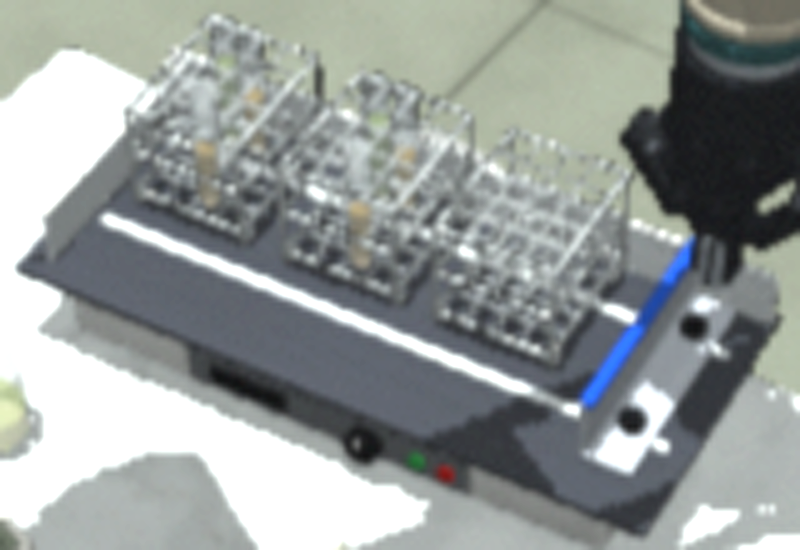

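All three racks look flush. The closed fingers are at crop (720,275), to the right of the clamp foot. I'll go down and push.

Request:
send_rows:
  increments:
    - {"gripper": 1, "linear": [0.004, 0.001, -0.04], "delta_rot": [0, 0, 0]}
    - {"gripper": 1, "linear": [0.004, 0.001, -0.08], "delta_rot": [0, 0, 0]}
    - {"gripper": 1, "linear": [0.004, 0.001, -0.083], "delta_rot": [0, 0, 0]}
    - {"gripper": 1, "linear": [0.003, 0.015, -0.083], "delta_rot": [0, 0, 0]}
    - {"gripper": 1, "linear": [0.002, 0.025, -0.083], "delta_rot": [0, 0, 0]}
    - {"gripper": 1, "linear": [0.001, 0.035, -0.083], "delta_rot": [0, 0, 0]}
    - {"gripper": 1, "linear": [0, 0.045, -0.083], "delta_rot": [0, 0, 0]}
    - {"gripper": 1, "linear": [0, 0.045, -0.083], "delta_rot": [0, 0, 0]}

```text
clock: 10.1
position: [0.5409, -0.1711, 0.1018]
ee_rot: [-0.006, -0.047, 0.999, 0.004]
contact_force: [-0.2, 0.4, 0.2]
width: 0.0001
gripper_force: 0.0
```

```bash
python3 - <<'E'
from k import *
s=st();to(s,-78,-280,.096,.0)
E
```

```text
clk 10.1 row xy mm [ -77.4 -359.6] z 0.1018 Frow [-0.1  0.4] 0.2 w 0.0 q [-0.43  0.37  1.7   0.    1.08 -2.1 ]
(-78, -280, 0.096) lin [-0.0079  0.0792 -0.0058] rot [-0.008 -0.012 -0.001]
```

```bash
python3 - <<'E'
from k import *
S=optics.get_image("scene")
c=cv2.resize(S["pixels"][130:240,195:355],None,fx=5,fy=5,interpolation=cv2.INTER_CUBIC)
cv2.imwrite("pics/c6.png",cv2.convertScaleAbs(c,alpha=1.5,beta=10))
E
```

```text
(no output)
```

View pics/c6.png

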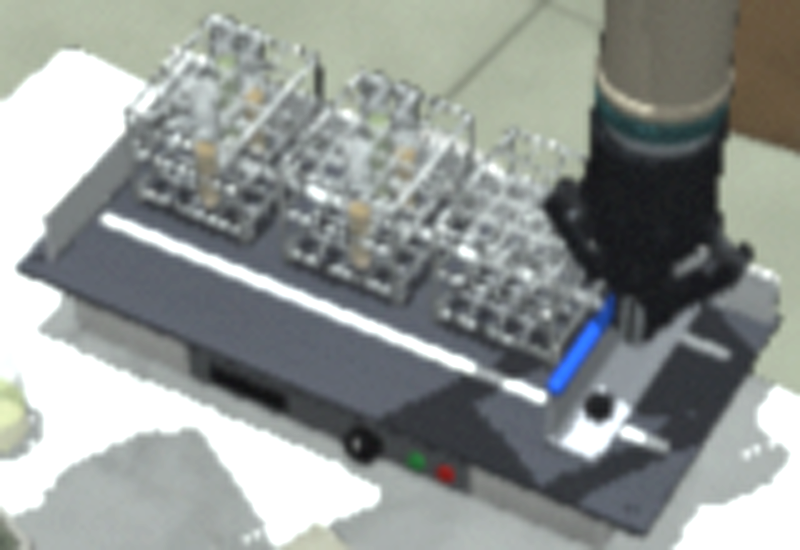

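The clamp has moved left by about 20 mm, and the blue edge now ends at crop (555,388). I'll keep pushing.

Request:
send_rows:
  increments:
    - {"gripper": 1, "linear": [-0.001, 0.008, 0], "delta_rot": [0, 0, 0]}
    - {"gripper": 1, "linear": [-0.001, 0.016, 0], "delta_rot": [0, 0, 0]}
    - {"gripper": 1, "linear": [-0.002, 0.024, 0], "delta_rot": [0, 0, 0]}
    - {"gripper": 1, "linear": [-0.003, 0.032, 0], "delta_rot": [0, 0, 0]}
    - {"gripper": 1, "linear": [-0.004, 0.04, 0], "delta_rot": [0, 0, 0]}
    - {"gripper": 1, "linear": [-0.004, 0.048, 0], "delta_rot": [0, 0, 0]}
    - {"gripper": 1, "linear": [-0.005, 0.056, 0], "delta_rot": [0, 0, 0]}
    - {"gripper": 1, "linear": [-0.006, 0.062, 0], "delta_rot": [0, 0, 0]}

```text
clock: 10.95
position: [0.535, -0.1109, 0.1006]
ee_rot: [-0.006, -0.046, 0.999, 0.003]
contact_force: [1.0, -6.5, 2.1]
width: -0.0004
gripper_force: 1.2
```

```bash
python3 - <<'E'
from k import *
s=st();to(s,-78,-266,.1,.0)
E
```

```text
clk 10.9 row xy mm [ -77.7 -299.2] z 0.1006 Frow [ 0.4 -6.6] 2.1 w -0.0 q [-0.33  0.35  1.75  0.    1.06 -2.  ]
(-78, -266, 0.1) lin [-0.0033  0.033  -0.0006] rot [-0.006 -0.013 -0.   ]
```

Request:
send_rows:
  increments:
    - {"gripper": 1, "linear": [-0.001, 0.006, 0], "delta_rot": [0, 0, 0]}
    - {"gripper": 1, "linear": [-0.001, 0.012, 0], "delta_rot": [0, 0, 0]}
    - {"gripper": 1, "linear": [-0.002, 0.018, 0], "delta_rot": [0, 0, 0]}
    - {"gripper": 1, "linear": [-0.002, 0.024, 0], "delta_rot": [0, 0, 0]}
    - {"gripper": 1, "linear": [-0.003, 0.027, 0], "delta_rot": [0, 0, 0]}

```text
clock: 11.45
position: [0.5326, -0.086, 0.1011]
ee_rot: [-0.006, -0.047, 0.999, 0.001]
contact_force: [1.3, -16.1, 3.9]
width: 0.0
gripper_force: 1.0
```

Request:
send_rows:
  increments:
    - {"gripper": 1, "linear": [0, 0.003, 0], "delta_rot": [0, 0, 0]}
    - {"gripper": 1, "linear": [0, 0.005, 0], "delta_rot": [0, 0, 0]}
    - {"gripper": 1, "linear": [0, 0.005, 0], "delta_rot": [0, 0, 0]}

```text
clock: 11.75
position: [0.5335, -0.0819, 0.1028]
ee_rot: [-0.005, -0.046, 0.999, 0.001]
contact_force: [-0.4, -10.7, 14.2]
width: -0.0001
gripper_force: 5.2
```

Request:
send_rows:
  increments:
    - {"gripper": 1, "linear": [0, 0.002, 0], "delta_rot": [0, 0, 0]}
    - {"gripper": 1, "linear": [0, 0.003, 0], "delta_rot": [0, 0, 0]}
    - {"gripper": 1, "linear": [0, 0.003, 0], "delta_rot": [0, 0, 0]}

```text
clock: 12.05
position: [0.5339, -0.0809, 0.1033]
ee_rot: [-0.004, -0.047, 0.999, -0.001]
contact_force: [-1.5, -18.1, 13.6]
width: -0.0002
gripper_force: 8.7
```

```bash
python3 - <<'E'
from k import *
s=st()
S=optics.get_image("scene");D=optics.get_image("side")
a=cv2.resize(S["pixels"][130:240,195:325],None,fx=4,fy=4,interpolation=cv2.INTER_CUBIC)
b=cv2.resize(D["pixels"][165:275,215:285],None,fx=4,fy=4,interpolation=cv2.INTER_CUBIC)
cv2.imwrite("pics/c7.png",cv2.convertScaleAbs(np.hstack([a,b]),alpha=1.5,beta=10))
E
```

```text
clk 12.1 row xy mm [ -76.  -269.2] z 0.1033 Frow [ -3.2 -17.9] 13.6 w -0.0 q [-0.28  0.33  1.77 -0.01  1.05 -1.94]
```

View pics/c7.png

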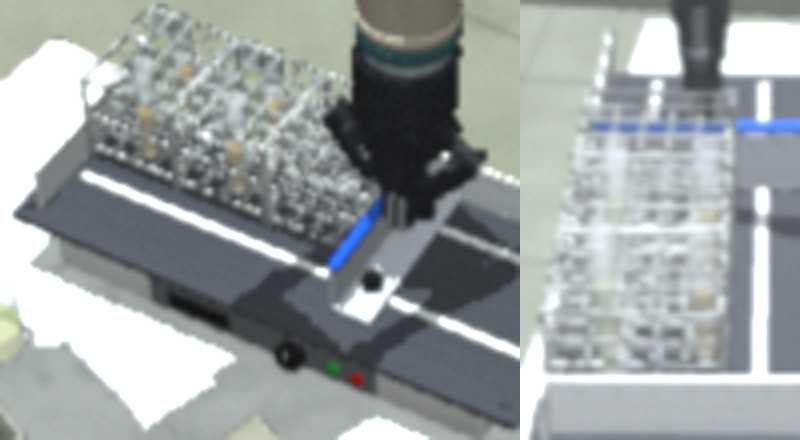

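The row looks packed with no visible gaps. I'll back off, measure the blue edge and check the play.

Request:
send_rows:
  increments:
    - {"gripper": 1, "linear": [0.001, -0.02, 0], "delta_rot": [0, 0, 0]}
    - {"gripper": 1, "linear": [0.003, -0.04, 0], "delta_rot": [0, 0, 0]}
    - {"gripper": 1, "linear": [0.003, -0.04, 0.05], "delta_rot": [0, 0, 0]}
    - {"gripper": 1, "linear": [0.003, -0.04, 0.1], "delta_rot": [0, 0, 0]}
    - {"gripper": 1, "linear": [0.003, -0.07, 0.14], "delta_rot": [0, 0, 0]}
    - {"gripper": 1, "linear": [0.003, -0.12, 0.14], "delta_rot": [0, 0, 0]}
    - {"gripper": 1, "linear": [0.003, -0.14, 0.14], "delta_rot": [0, 0, 0]}
    - {"gripper": 1, "linear": [0.003, -0.14, 0.14], "delta_rot": [0, 0, 0]}

```text
clock: 12.95
position: [0.5339, -0.2166, 0.2395]
ee_rot: [-0.008, -0.044, 0.999, 0.005]
contact_force: [-0.8, 0.5, -0.7]
width: 0.0001
gripper_force: 0.0
```

```bash
python3 - <<'E'
from k import *
import pickle
s=st();d0=pickle.load(open("im0.pkl","rb"))
S=optics.get_image("scene");D=optics.get_image("side")
pickle.dump((S,D),open("im1.pkl","wb"))
loc=lambda P:(R.T@(P[:2]-t)*1e3).round(1)
for nm,im in(("before",d0["scene"]),("now",S)):
    m=cv2.inRange(cv2.cvtColor(im["pixels"],cv2.COLOR_BGR2HSV),(105,120,60),(130,255,255));m[240:]=0;m[:,:195]=0
    p=np.argwhere(m)[:,::-1].astype(float);P=np.array([loc(onz(im,q,.119)) for q in p])
    print(nm,len(p),P.mean(0),P.min(0),P.max(0))
m=cv2.inRange(cv2.cvtColor(D["pixels"],cv2.COLOR_BGR2HSV),(105,100,50),(130,255,255));m[:,:215]=0;m[:,300:]=0;m[:165]=0;m[280:]=0
p=np.argwhere(m)[:,::-1].astype(float);P=np.array([loc(onz(D,q,.119)) for q in p]);print("side now",len(p),P.mean(0),P.min(0),P.max(0))
a=cv2.resize(S["pixels"][130:230,200:300],None,fx=6,fy=6,interpolation=cv2.INTER_CUBIC)
cv2.imwrite("pics/c8.png",cv2.convertScaleAbs(a,alpha=1.5,beta=10))
E
```

```text
clk 12.9 row xy mm [ -88.5 -404.3] z 0.2395 Frow [-0.8  0.6] -0.7 w 0.0 q [-0.51  0.28  1.47  0.    1.4  -2.17]
before 160 [ -81.5925 -366.685 ] [-155.1 -372.9] [  -1.3 -360.3]
now 152 [ -82.63618421 -256.6       ] [-154.7 -262.8] [  -3.2 -249.8]
side now 107 [ -97.94205607 -246.29906542] [-151.6 -257.2] [  -4.3 -239.4]
```

View pics/c8.png

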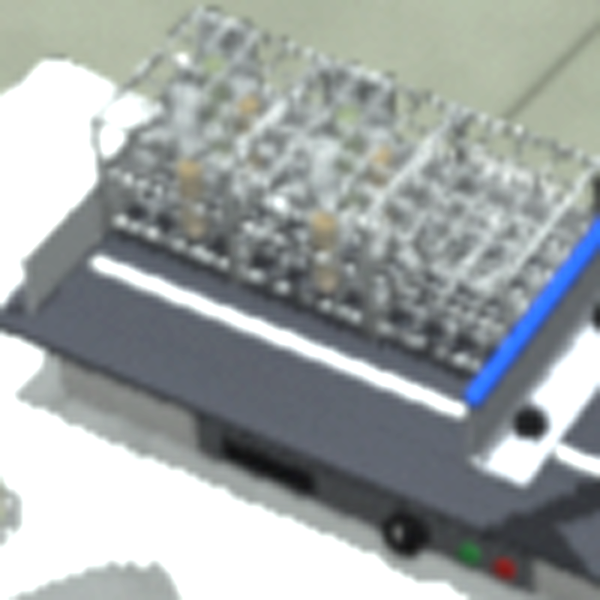

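The clamp has travelled 110 mm from its start, which puts its face near y = -248 mm when both views are averaged. The racks look straight and tight. I'll re-press each rack against the fence, then give the clamp a last push.

```bash
python3 - <<'E'
from k import *
s=st();to(s,-180,-210,.22,.35);to(s,-180,-210,.094,.35)
E
```

```text
clk 13.1 row xy mm [ -88.5 -401.7] z 0.2392 Frow [-0.9 -0.2] 0.4 w 0.0 q [-0.5   0.28  1.48  0.    1.4  -2.17]
(-180, -210, 0.22) lin [-0.1087  0.1825 -0.0192] rot [ 0.02  -0.366 -0.002]
(-180, -210, 0.094) lin [-0.1087  0.1825 -0.1452] rot [ 0.02  -0.366 -0.002]
```

Request:
send_rows:
  increments:
    - {"gripper": 0, "linear": [-0.04, 0.02, 0], "delta_rot": [0, 0, 0]}
    - {"gripper": 0, "linear": [-0.08, 0.04, 0], "delta_rot": [0.005, -0.09, 0]}
    - {"gripper": 0, "linear": [-0.109, 0.08, 0], "delta_rot": [0.01, -0.18, 0]}
    - {"gripper": 0, "linear": [-0.109, 0.12, 0], "delta_rot": [0.015, -0.27, 0]}
    - {"gripper": 0, "linear": [-0.109, 0.16, 0], "delta_rot": [0.02, -0.366, 0]}
    - {"gripper": 0, "linear": [-0.109, 0.182, -0.04], "delta_rot": [0.02, -0.366, 0]}
    - {"gripper": 0, "linear": [-0.109, 0.182, -0.09], "delta_rot": [0.02, -0.366, 0]}
    - {"gripper": 0, "linear": [-0.109, 0.182, -0.13], "delta_rot": [0.02, -0.366, 0]}

```text
clock: 13.85
position: [0.423, -0.0304, 0.1087]
ee_rot: [0.175, -0.047, 0.983, 0.007]
contact_force: [0.8, -0.1, -1.3]
width: 0.0428
gripper_force: 0.0
```

Request:
send_rows:
  increments:
    - {"gripper": 0, "linear": [0, 0, -0.014], "delta_rot": [0, 0, 0]}
    - {"gripper": 0, "linear": [0.02, 0.002, -0.014], "delta_rot": [0, 0, 0]}
    - {"gripper": 0, "linear": [0.04, 0.004, -0.014], "delta_rot": [0, 0, 0]}
    - {"gripper": 0, "linear": [0.055, 0.005, -0.014], "delta_rot": [0, 0, 0]}
    - {"gripper": 0, "linear": [0.063, 0.006, -0.014], "delta_rot": [0, 0, 0]}
    - {"gripper": 0, "linear": [0.066, 0.006, -0.014], "delta_rot": [0, 0, 0]}
    - {"gripper": 0, "linear": [0.066, 0.006, -0.014], "delta_rot": [0, 0, 0]}

```text
clock: 14.55
position: [0.491, -0.0272, 0.0962]
ee_rot: [0.175, -0.046, 0.983, 0.006]
contact_force: [0.8, -0.9, 0.5]
width: 0.0426
gripper_force: 0.0
```

```bash
python3 - <<'E'
from k import *
s=st();to(s,-104,-210,.094,.35)
E
```

```text
clk 14.6 row xy mm [-113.9 -211.7] z 0.0962 Frow [ 0.7 -1. ] 0.5 w 0.043 q [-0.29  0.13  2.16  0.25  0.54 -2.15]
(-104, -210, 0.094) lin [ 0.0097  0.0026 -0.0022] rot [ 0.004  0.002 -0.001]
```

Request:
send_rows:
  increments:
    - {"gripper": 0, "linear": [0.003, 0, 0], "delta_rot": [0, 0, 0]}
    - {"gripper": 0, "linear": [0.006, 0.001, 0], "delta_rot": [0, 0, 0]}
    - {"gripper": 0, "linear": [0.009, 0.001, 0], "delta_rot": [0, 0, 0]}
    - {"gripper": 0, "linear": [0.012, 0.001, 0], "delta_rot": [0, 0, 0]}
    - {"gripper": 0, "linear": [0.012, 0.001, 0], "delta_rot": [0, 0, 0]}

```text
clock: 15.05
position: [0.4994, -0.026, 0.0948]
ee_rot: [0.171, -0.047, 0.984, 0.007]
contact_force: [-11.1, -3.3, 6.8]
width: 0.0425
gripper_force: 5.5
```

```bash
python3 - <<'E'
from k import *
s=st();to(s,-120,-123,.094,.45)
E
```

```text
clk 15.1 row xy mm [-105.4 -211.4] z 0.0948 Frow [-11.4  -2.3] 6.8 w 0.043 q [-0.28  0.15  2.14  0.24  0.55 -2.13]
(-120, -123, 0.094) lin [-0.0227  0.0867 -0.0008] rot [ 0.013 -0.105 -0.002]
```

Request:
send_rows:
  increments:
    - {"gripper": 0, "linear": [-0.03, 0, 0], "delta_rot": [0, 0, 0]}
    - {"gripper": 0, "linear": [-0.03, 0.05, 0], "delta_rot": [0.013, -0.105, 0]}
    - {"gripper": 0, "linear": [-0.026, 0.087, 0], "delta_rot": [0.013, -0.105, 0]}
    - {"gripper": 0, "linear": [-0.02, 0.087, 0], "delta_rot": [0.013, -0.105, 0]}
    - {"gripper": 0, "linear": [-0.014, 0.088, 0], "delta_rot": [0.013, -0.105, 0]}
    - {"gripper": 0, "linear": [-0.009, 0.088, 0], "delta_rot": [0.013, -0.105, 0]}
    - {"gripper": 0, "linear": [-0.005, 0.088, 0], "delta_rot": [0.013, -0.105, 0]}
    - {"gripper": 0, "linear": [-0.005, 0.088, 0], "delta_rot": [0.013, -0.105, 0]}

```text
clock: 15.85
position: [0.4924, 0.0613, 0.0931]
ee_rot: [0.22, -0.045, 0.974, 0.011]
contact_force: [-15.8, 0.9, 8.1]
width: 0.0427
gripper_force: 7.6
```

```bash
python3 - <<'E'
from k import *
s=st();to(s,-120,-41,.094,.45);to(s,-104,-41,.094,.45)
E
```

```text
clk 15.8 row xy mm [-104.4 -123.7] z 0.0931 Frow [-15.6   2.3] 8.1 w 0.043 q [-0.07  0.12  2.23  0.2   0.36 -1.91]
(-120, -41, 0.094) lin [-0.0231  0.0809  0.0009] rot [-0.001 -0.006 -0.001]
(-104, -41, 0.094) lin [-0.0072  0.0824  0.0009] rot [-0.001 -0.006 -0.001]
```

Request:
send_rows:
  increments:
    - {"gripper": 0, "linear": [-0.03, 0, 0], "delta_rot": [0, 0, 0]}
    - {"gripper": 0, "linear": [-0.035, 0.045, 0], "delta_rot": [0, 0, 0]}
    - {"gripper": 0, "linear": [-0.03, 0.08, 0], "delta_rot": [0, 0, 0]}
    - {"gripper": 0, "linear": [-0.02, 0.081, 0], "delta_rot": [0, 0, 0]}
    - {"gripper": 0, "linear": [-0.014, 0.081, 0], "delta_rot": [0, 0, 0]}
    - {"gripper": 0, "linear": [-0.01, 0.082, 0], "delta_rot": [0, 0, 0]}
    - {"gripper": 0, "linear": [-0.008, 0.082, 0], "delta_rot": [0, 0, 0]}
    - {"gripper": 0, "linear": [-0.008, 0.082, 0], "delta_rot": [0, 0, 0]}

```text
clock: 16.65
position: [0.485, 0.1415, 0.0932]
ee_rot: [0.221, -0.044, 0.974, 0.009]
contact_force: [-13.7, 4.2, 6.2]
width: 0.0426
gripper_force: 7.0
```

```bash
python3 - <<'E'
from k import *
s=st();to(s,-185,-200,.23,0)
E
```

```text
clk 16.6 row xy mm [-104.4  -43.3] z 0.0932 Frow [-13.3   5.4] 6.2 w 0.043 q [ 0.17  0.14  2.21 -0.11  0.35 -1.39]
(-185, -200, 0.23) lin [-0.0659 -0.1635  0.1368] rot [-0.038  0.444  0.001]
```

All three stop at the same place, so they are flush. Now back out and round to the clamp for a final push.

Request:
send_rows:
  increments:
    - {"gripper": 1, "linear": [-0.04, 0, 0], "delta_rot": [0, 0, 0]}
    - {"gripper": 1, "linear": [-0.07, -0.01, 0.03], "delta_rot": [-0.01, 0.11, 0]}
    - {"gripper": 1, "linear": [-0.07, -0.03, 0.07], "delta_rot": [-0.02, 0.22, 0]}
    - {"gripper": 1, "linear": [-0.07, -0.06, 0.105], "delta_rot": [-0.03, 0.33, 0]}
    - {"gripper": 1, "linear": [-0.07, -0.1, 0.137], "delta_rot": [-0.038, 0.444, 0]}
    - {"gripper": 1, "linear": [-0.07, -0.15, 0.137], "delta_rot": [-0.038, 0.444, 0]}
    - {"gripper": 1, "linear": [-0.07, -0.2, 0.137], "delta_rot": [-0.038, 0.444, 0]}
    - {"gripper": 1, "linear": [-0.06, -0.25, 0.137], "delta_rot": [-0.038, 0.444, 0]}

```text
clock: 17.45
position: [0.4278, -0.0843, 0.2337]
ee_rot: [0.008, -0.046, 0.999, 0.001]
contact_force: [1.8, 0.9, 0.1]
width: 0.0001
gripper_force: 0.0
```

```bash
python3 - <<'E'
from k import *
s=st();to(s,-78,-325,.2,0);to(s,-78,-300,.092,0)
E
```

```text
clk 17.4 row xy mm [-182.  -262.8] z 0.2337 Frow [1.9 0.8] 0.1 w 0.0 q [-0.36  0.05  1.78  0.01  1.3  -2.03]
(-78, -325, 0.2) lin [ 0.1092 -0.0524 -0.0337] rot [-0.003  0.015  0.   ]
(-78, -300, 0.092) lin [ 0.1069 -0.0275 -0.1417] rot [-0.003  0.015  0.   ]
```

Request:
send_rows:
  increments:
    - {"gripper": 1, "linear": [0, -0.03, 0], "delta_rot": [0, 0, 0]}
    - {"gripper": 1, "linear": [0.03, -0.04, 0], "delta_rot": [0, 0, 0]}
    - {"gripper": 1, "linear": [0.07, -0.04, 0], "delta_rot": [0, 0, 0]}
    - {"gripper": 1, "linear": [0.11, -0.04, 0], "delta_rot": [0, 0, 0]}
    - {"gripper": 1, "linear": [0.11, -0.04, -0.04], "delta_rot": [0, 0, 0]}
    - {"gripper": 1, "linear": [0.11, -0.04, -0.09], "delta_rot": [0, 0, 0]}
    - {"gripper": 1, "linear": [0.11, -0.04, -0.138], "delta_rot": [0, 0, 0]}
    - {"gripper": 1, "linear": [0.11, -0.04, -0.138], "delta_rot": [0, 0, 0]}

```text
clock: 18.25
position: [0.5322, -0.1208, 0.0884]
ee_rot: [-0.0, -0.045, 0.999, 0.004]
contact_force: [-1.0, 1.0, 0.8]
width: -0.0
gripper_force: 0.0
```

```bash
python3 - <<'E'
from k import *
s=st();to(s,-78,-275,.094,0);to(s,-78,-265,.094,0)
E
```

```text
clk 18.2 row xy mm [ -81.5 -308.8] z 0.0884 Frow [-0.9  1.1] 0.8 w -0.0 q [-0.36  0.35  1.78  0.01  1.01 -2.02]
(-78, -275, 0.094) lin [0.0003 0.034  0.0056] rot [-0.009 -0.001  0.001]
(-78, -265, 0.094) lin [-0.0006  0.0439  0.0056] rot [-0.009 -0.001  0.001]
```

Request:
send_rows:
  increments:
    - {"gripper": 1, "linear": [0, 0.01, 0.008], "delta_rot": [0, 0, 0]}
    - {"gripper": 1, "linear": [0, 0.02, 0.008], "delta_rot": [0, 0, 0]}
    - {"gripper": 1, "linear": [0, 0.028, 0.008], "delta_rot": [0, 0, 0]}
    - {"gripper": 1, "linear": [0, 0.034, 0.008], "delta_rot": [0, 0, 0]}
    - {"gripper": 1, "linear": [0, 0.038, 0.008], "delta_rot": [0, 0, 0]}
    - {"gripper": 1, "linear": [0, 0.038, 0.008], "delta_rot": [0, 0, 0]}

```text
clock: 18.85
position: [0.5375, -0.0823, 0.1034]
ee_rot: [0.007, -0.047, 0.999, 0.001]
contact_force: [0.2, 1.0, 4.3]
width: 0.0002
gripper_force: 0.7
```

Request:
send_rows:
  increments:
    - {"gripper": 1, "linear": [0, 0.003, 0], "delta_rot": [0, 0, 0]}
    - {"gripper": 1, "linear": [0, 0.005, 0], "delta_rot": [0, 0, 0]}
    - {"gripper": 1, "linear": [0, 0.005, 0], "delta_rot": [0, 0, 0]}

```text
clock: 19.15
position: [0.5377, -0.081, 0.1036]
ee_rot: [0.007, -0.047, 0.999, -0.002]
contact_force: [-1.9, -7.6, 5.3]
width: 0.0001
gripper_force: 4.0
```

```bash
python3 - <<'E'
from k import *
s=st()
E
```

```text
clk 19.1 row xy mm [ -72.3 -269.6] z 0.1036 Frow [-2.6 -7.4] 5.3 w 0.0 q [-0.28  0.33  1.78  0.    1.03 -1.94]
```

Request:
send_rows:
  increments:
    - {"gripper": 1, "linear": [0, 0.003, -0.004], "delta_rot": [0, 0, 0]}
    - {"gripper": 1, "linear": [0, 0.005, -0.004], "delta_rot": [0, 0, 0]}
    - {"gripper": 1, "linear": [0, 0.005, -0.004], "delta_rot": [0, 0, 0]}

```text
clock: 19.45
position: [0.5391, -0.0806, 0.1036]
ee_rot: [0.009, -0.048, 0.999, -0.006]
contact_force: [-8.1, -17.7, 26.7]
width: -0.0003
gripper_force: 10.9
```

Request:
send_rows:
  increments:
    - {"gripper": 1, "linear": [0, -0.02, 0], "delta_rot": [0, 0, 0]}
    - {"gripper": 1, "linear": [0, -0.045, 0], "delta_rot": [0, 0, 0]}
    - {"gripper": 1, "linear": [0, -0.055, 0.04], "delta_rot": [0, 0, 0]}
    - {"gripper": 1, "linear": [0, -0.08, 0.08], "delta_rot": [0, 0, 0]}
    - {"gripper": 1, "linear": [0, -0.13, 0.1], "delta_rot": [0, 0, 0]}
    - {"gripper": 1, "linear": [0, -0.16, 0.12], "delta_rot": [0, 0, 0]}
    - {"gripper": 1, "linear": [0, -0.16, 0.12], "delta_rot": [0, 0, 0]}

```text
clock: 20.15
position: [0.5389, -0.2386, 0.2215]
ee_rot: [0.009, -0.044, 0.999, -0.002]
contact_force: [0.3, 0.6, 0.5]
width: 0.0003
gripper_force: 0.0
```

```bash
cat > chk.py <<'E'
from k import *
s=st()
S=optics.get_image("scene");D=optics.get_image("side")
loc=lambda P:(R.T@(P[:2]-t)*1e3).round(1)
m=cv2.inRange(cv2.cvtColor(S["pixels"],cv2.COLOR_BGR2HSV),(105,120,60),(130,255,255));m[240:]=0;m[:,:195]=0
print(np.mean([loc(onz(S,q,.119)) for q in np.argwhere(m)[:,::-1].astype(float)],0))
a=cv2.resize(S["pixels"][130:230,200:310],None,fx=4,fy=4,interpolation=cv2.INTER_CUBIC)
b=cv2.resize(D["pixels"][175:275,215:300],None,fx=4,fy=4,interpolation=cv2.INTER_CUBIC)
cv2.imwrite("pics/c9.png",cv2.convertScaleAbs(np.hstack([a,b]),alpha=1.5,beta=10))
E
python3 chk.py
```

```text
clk 20.1 row xy mm [ -85.6 -426.7] z 0.2215 Frow [0.4 0.6] 0.5 w 0.0 q [-0.54  0.29  1.51  0.01  1.33 -2.2 ]
[ -82.37088608 -260.92151899]
```

View pics/c9.png

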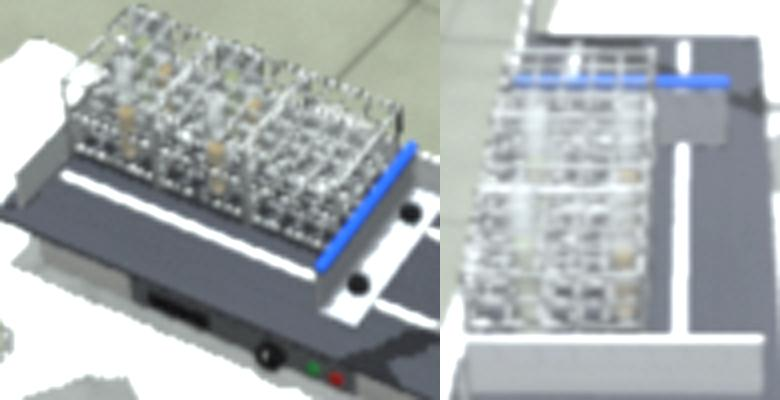

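The clamp reads y = -260.9 mm now against -256.6 mm before, so it has slipped back about 4 mm. The upward force suggests the gripper linkage was landing on rack b instead of pushing the clamp. I'll turn the tool 90° so the linkage clears and push again.

Request:
send_rows:
  increments:
    - {"gripper": 1, "linear": [0, 0.01, 0], "delta_rot": [0, 0, -0.14]}
    - {"gripper": 1, "linear": [0, 0.03, 0], "delta_rot": [0, 0, -0.28]}
    - {"gripper": 1, "linear": [0, 0.05, 0], "delta_rot": [0, 0, -0.42]}
    - {"gripper": 1, "linear": [0, 0.07, 0], "delta_rot": [0, 0, -0.56]}
    - {"gripper": 1, "linear": [0, 0.09, 0], "delta_rot": [0, 0, -0.7]}
    - {"gripper": 1, "linear": [0, 0.1, 0], "delta_rot": [0, 0, -0.84]}
    - {"gripper": 1, "linear": [0, 0.1, 0], "delta_rot": [0, 0, -0.98]}
    - {"gripper": 1, "linear": [0, 0.1, 0], "delta_rot": [0, 0, -1.12]}

```text
clock: 21.05
position: [0.5358, -0.1305, 0.217]
ee_rot: [0.004, 0.493, 0.87, -0.002]
contact_force: [-0.3, 0.2, 0.9]
width: -0.0
gripper_force: 0.0
```

Request:
send_rows:
  increments:
    - {"gripper": 1, "linear": [0, 0, 0], "delta_rot": [0, 0, -0.14]}
    - {"gripper": 1, "linear": [0, 0, 0], "delta_rot": [0, 0, -0.28]}
    - {"gripper": 1, "linear": [0, 0, 0], "delta_rot": [0, 0, -0.42]}
    - {"gripper": 1, "linear": [0, 0, 0], "delta_rot": [0, 0, -0.45]}
    - {"gripper": 1, "linear": [0, 0, 0], "delta_rot": [0, 0, -0.45]}

```text
clock: 21.55
position: [0.536, -0.1313, 0.2171]
ee_rot: [0.004, 0.673, 0.74, -0.004]
contact_force: [0.4, -0.2, -0.0]
width: 0.0003
gripper_force: 0.0
```

```bash
python3 - <<'E'
from k import *
s=st();to(s,-78,-315,.096)
q=s["ee_rot"];M=Ro.from_quat([*q[1:],q[0]]).as_matrix()
Y=np.array([np.cos(yaw),np.sin(yaw),0]);T=np.c_[np.cross(Y,[0,0,-1]),Y,[0,0,-1]];print((Ro.from_matrix(T)*Ro.from_matrix(M).inv()).as_rotvec().round(3))
E
```

```text
clk 21.6 row xy mm [ -78.6 -319.5] z 0.2171 Frow [ 0.4 -0.2] -0.0 w 0.0 q [-0.36  0.25  1.58 -0.01  1.31 -0.45]
(-78, -315, 0.096) lin [ 0.0002  0.0046 -0.1211] rot [0. 0. 0.]
[ 0.011 -0.    -0.003]
```

Request:
send_rows:
  increments:
    - {"gripper": 1, "linear": [0, 0, -0.05], "delta_rot": [0, 0, 0]}
    - {"gripper": 1, "linear": [0, 0, -0.09], "delta_rot": [0, 0, 0]}
    - {"gripper": 1, "linear": [0, 0, -0.119], "delta_rot": [0, 0, 0]}
    - {"gripper": 1, "linear": [0, 0.015, -0.119], "delta_rot": [0, 0, 0]}
    - {"gripper": 1, "linear": [-0.001, 0.027, -0.119], "delta_rot": [0, 0, 0]}
    - {"gripper": 1, "linear": [-0.002, 0.035, -0.119], "delta_rot": [0, 0, 0]}
    - {"gripper": 1, "linear": [-0.002, 0.04, -0.119], "delta_rot": [0, 0, 0]}
    - {"gripper": 1, "linear": [-0.002, 0.043, -0.119], "delta_rot": [0, 0, 0]}

```text
clock: 22.35
position: [0.5359, -0.0894, 0.101]
ee_rot: [0.007, 0.673, 0.74, -0.003]
contact_force: [0.1, 0.3, 0.4]
width: -0.0002
gripper_force: 0.0
```

Request:
send_rows:
  increments:
    - {"gripper": 1, "linear": [0, 0.002, 0], "delta_rot": [0, 0, 0]}
    - {"gripper": 1, "linear": [0, 0.004, 0], "delta_rot": [0, 0, 0]}
    - {"gripper": 1, "linear": [0, 0.004, 0], "delta_rot": [0, 0, 0]}

```text
clock: 22.65
position: [0.5351, -0.0861, 0.0996]
ee_rot: [0.005, 0.673, 0.739, -0.004]
contact_force: [0.0, -0.4, 0.6]
width: -0.0001
gripper_force: 0.0
```

Request:
send_rows:
  increments:
    - {"gripper": 1, "linear": [0, 0.002, 0], "delta_rot": [0, 0, 0]}
    - {"gripper": 1, "linear": [0, 0.004, 0], "delta_rot": [0, 0, 0]}
    - {"gripper": 1, "linear": [0, 0.004, 0], "delta_rot": [0, 0, 0]}

```text
clock: 22.95
position: [0.535, -0.0825, 0.0994]
ee_rot: [0.005, 0.673, 0.739, -0.004]
contact_force: [-0.6, -1.0, -0.3]
width: 0.0002
gripper_force: 0.8
```

```bash
python3 - <<'E'
from k import *
s=st()
E
```

```text
clk 22.9 row xy mm [ -75.1 -270.8] z 0.0994 Frow [-0.7 -0.9] -0.3 w 0.0 q [-0.27  0.33  1.78 -0.01  1.02 -0.36]
```

Contact is just starting, with no upward force. I'll carry on in small steps.

Request:
send_rows:
  increments:
    - {"gripper": 1, "linear": [0, 0.002, 0], "delta_rot": [0, 0, 0]}
    - {"gripper": 1, "linear": [0, 0.004, 0], "delta_rot": [0, 0, 0]}
    - {"gripper": 1, "linear": [0, 0.004, 0], "delta_rot": [0, 0, 0]}

```text
clock: 23.25
position: [0.5348, -0.0778, 0.0994]
ee_rot: [0.005, 0.673, 0.739, -0.004]
contact_force: [-0.9, -1.7, 1.1]
width: 0.0004
gripper_force: 0.7
```

Request:
send_rows:
  increments:
    - {"gripper": 1, "linear": [0, 0.002, 0], "delta_rot": [0, 0, 0]}
    - {"gripper": 1, "linear": [0, 0.004, 0], "delta_rot": [0, 0, 0]}
    - {"gripper": 1, "linear": [0, 0.004, 0], "delta_rot": [0, 0, 0]}

```text
clock: 23.55
position: [0.5348, -0.0762, 0.0994]
ee_rot: [0.006, 0.673, 0.74, -0.006]
contact_force: [-3.1, -8.6, -0.7]
width: -0.0002
gripper_force: 4.1
```

Request:
send_rows:
  increments:
    - {"gripper": 1, "linear": [0, 0.002, 0], "delta_rot": [0, 0, 0]}
    - {"gripper": 1, "linear": [0, 0.004, 0], "delta_rot": [0, 0, 0]}
    - {"gripper": 1, "linear": [0, 0.004, 0], "delta_rot": [0, 0, 0]}

```text
clock: 23.85
position: [0.5349, -0.076, 0.0995]
ee_rot: [0.009, 0.672, 0.74, -0.008]
contact_force: [-3.4, -18.5, -0.9]
width: -0.0004
gripper_force: 9.1
```

That is a hard stop at 18 N in y with no lift. Back off, measure, then gently re-touch the rack fronts.

Request:
send_rows:
  increments:
    - {"gripper": 1, "linear": [0, -0.02, 0], "delta_rot": [0, 0, 0]}
    - {"gripper": 1, "linear": [0, -0.05, 0], "delta_rot": [0, 0, 0]}
    - {"gripper": 1, "linear": [0, -0.07, 0.04], "delta_rot": [0, 0, 0]}
    - {"gripper": 1, "linear": [0, -0.08, 0.09], "delta_rot": [0, 0, 0]}
    - {"gripper": 1, "linear": [-0.02, -0.1, 0.13], "delta_rot": [0, 0, 0]}
    - {"gripper": 1, "linear": [-0.06, -0.12, 0.13], "delta_rot": [0, 0, 0]}
    - {"gripper": 1, "linear": [-0.1, -0.12, 0.13], "delta_rot": [0, 0, 0]}
    - {"gripper": 1, "linear": [-0.11, -0.12, 0.13], "delta_rot": [0, 0, 0]}

```text
clock: 24.65
position: [0.4217, -0.189, 0.2296]
ee_rot: [0.004, 0.674, 0.739, -0.003]
contact_force: [0.9, 0.0, -1.0]
width: -0.0002
gripper_force: 0.0
```

```bash
python3 chk.py; python3 - <<'E'
from k import *
s=st();to(s,-185,-230,.22,.35)
S=optics.get_image("scene");g=S["pixels"].max(2).astype(float)
loc=lambda P:(R.T@(P[:2]-t)*1e3).round(1)
# front bottom edge of racks: along lines of constant row y on the platform plane, first bright pixel going +x
for y in range(-250,0,12):
    xs=np.arange(-122,-85,1.);P=[[*w(x,y),.066] for x in xs];uv=proj(S,P)
    v=cv2.remap(S["pixels"].max(2),uv[:,:1].astype(np.float32),uv[:,1:].astype(np.float32),1).ravel()
    i=np.argmax(v>v[:6].mean()+35);print(y,xs[i],end="; ")
E
```

```text
clk 24.6 row xy mm [-197.7 -366.5] z 0.2296 Frow [ 0.9 -0. ] -1.0 w -0.0 q [-0.57  0.1   1.73 -0.01  1.3  -0.65]
[ -90.50458015 -253.56641221]
clk 24.8 row xy mm [-195.2 -367.2] z 0.2297 Frow [-0.2  0.1] -0.6 w -0.0 q [-0.56  0.1   1.73 -0.01  1.3  -0.65]
(-185, -230, 0.22) lin [-0.0024  0.1376 -0.0097] rot [-0.242 -0.286  1.554]
-250 -122.0; -238 -122.0; -226 -122.0; -214 -122.0; -202 -122.0; -190 -122.0; -178 -122.0; -166 -122.0; -154 -122.0; -142 -122.0; -130 -122.0; -118 -122.0; -106 -122.0; -94 -122.0; -82 -122.0; -70 -122.0; -58 -122.0; -46 -122.0; -34 -122.0; -22 -122.0; -10 -122.0;
```

Request:
send_rows:
  increments:
    - {"gripper": 0, "linear": [0, 0.012, 0], "delta_rot": [-0.022, -0.026, 0.14]}
    - {"gripper": 0, "linear": [0, 0.024, 0], "delta_rot": [-0.044, -0.052, 0.28]}
    - {"gripper": 0, "linear": [0, 0.036, 0], "delta_rot": [-0.066, -0.078, 0.42]}
    - {"gripper": 0, "linear": [0, 0.05, 0], "delta_rot": [-0.088, -0.104, 0.56]}
    - {"gripper": 0, "linear": [0, 0.07, 0], "delta_rot": [-0.11, -0.13, 0.7]}
    - {"gripper": 0, "linear": [0, 0.09, 0], "delta_rot": [-0.132, -0.156, 0.84]}
    - {"gripper": 0, "linear": [0, 0.11, 0], "delta_rot": [-0.154, -0.182, 0.98]}
    - {"gripper": 0, "linear": [0, 0.13, 0], "delta_rot": [-0.176, -0.208, 1.12]}

```text
clock: 25.6
position: [0.4268, -0.0586, 0.2296]
ee_rot: [0.136, 0.17, 0.976, 0.005]
contact_force: [0.2, -0.8, 0.5]
width: 0.0428
gripper_force: 0.0
```

```bash
python3 - <<'E'
from k import *
s=st();to(s,-185,-208,.22,.35)
E
```

```text
clk 25.6 row xy mm [-180.7 -237.1] z 0.2296 Frow [ 0.1 -0.8] 0.5 w 0.043 q [-0.35 -0.09  1.97  0.07  1.   -1.6 ]
(-185, -208, 0.22) lin [-0.007   0.0286 -0.0096] rot [-0.066 -0.075  0.426]
```

Request:
send_rows:
  increments:
    - {"gripper": 0, "linear": [-0.007, 0.01, -0.01], "delta_rot": [-0.022, -0.025, 0.14]}
    - {"gripper": 0, "linear": [-0.007, 0.02, -0.02], "delta_rot": [-0.044, -0.05, 0.284]}
    - {"gripper": 0, "linear": [-0.007, 0.028, -0.04], "delta_rot": [-0.066, -0.075, 0.426]}
    - {"gripper": 0, "linear": [-0.007, 0.028, -0.08], "delta_rot": [-0.066, -0.075, 0.426]}
    - {"gripper": 0, "linear": [-0.007, 0.028, -0.12], "delta_rot": [-0.066, -0.075, 0.426]}
    - {"gripper": 0, "linear": [-0.007, 0.028, -0.135], "delta_rot": [-0.066, -0.075, 0.426]}
    - {"gripper": 0, "linear": [-0.007, 0.028, -0.135], "delta_rot": [-0.066, -0.075, 0.426]}

```text
clock: 26.3
position: [0.4175, -0.031, 0.092]
ee_rot: [0.17, -0.042, 0.984, 0.009]
contact_force: [-0.3, 1.1, -0.3]
width: 0.0428
gripper_force: 0.0
```

```bash
python3 - <<'E'
from k import *
s=st();to(s,-120,-205,.094,.35);to(s,-112,-205,.094,.35)
E
```

```text
clk 26.3 row xy mm [-187.4 -208.8] z 0.092 Frow [-0.2  1.1] -0.3 w 0.043 q [-0.38  0.04  2.28  0.3   0.54 -2.27]
(-120, -205, 0.094) lin [0.0668 0.0099 0.002 ] rot [-0.003 -0.007  0.007]
(-112, -205, 0.094) lin [0.0748 0.0107 0.002 ] rot [-0.003 -0.007  0.007]
```

Request:
send_rows:
  increments:
    - {"gripper": 0, "linear": [0.02, 0.003, 0.002], "delta_rot": [0, 0, 0]}
    - {"gripper": 0, "linear": [0.045, 0.006, 0.002], "delta_rot": [0, 0, 0]}
    - {"gripper": 0, "linear": [0.06, 0.008, 0.002], "delta_rot": [0, 0, 0]}
    - {"gripper": 0, "linear": [0.067, 0.01, 0.002], "delta_rot": [0, 0, 0]}
    - {"gripper": 0, "linear": [0.072, 0.01, 0.002], "delta_rot": [0, 0, 0]}
    - {"gripper": 0, "linear": [0.076, 0.01, 0.002], "delta_rot": [0, 0, 0]}
    - {"gripper": 0, "linear": [0.076, 0.01, 0.002], "delta_rot": [0, 0, 0]}

```text
clock: 27.0
position: [0.494, -0.0221, 0.0965]
ee_rot: [0.173, -0.042, 0.984, 0.007]
contact_force: [-0.1, -0.7, 0.1]
width: 0.0427
gripper_force: 0.0
```

Request:
send_rows:
  increments:
    - {"gripper": 0, "linear": [0.003, 0, 0], "delta_rot": [0, 0, 0]}
    - {"gripper": 0, "linear": [0.005, 0, 0], "delta_rot": [0, 0, 0]}
    - {"gripper": 0, "linear": [0.005, 0, 0], "delta_rot": [0, 0, 0]}

```text
clock: 27.3
position: [0.4986, -0.0221, 0.0963]
ee_rot: [0.172, -0.042, 0.984, 0.007]
contact_force: [-1.2, -0.7, 0.5]
width: 0.0428
gripper_force: 0.5
```

Request:
send_rows:
  increments:
    - {"gripper": 0, "linear": [0.002, 0, 0], "delta_rot": [0, 0, 0]}
    - {"gripper": 0, "linear": [0.003, 0, 0], "delta_rot": [0, 0, 0]}
    - {"gripper": 0, "linear": [0.003, 0, 0], "delta_rot": [0, 0, 0]}

```text
clock: 27.6
position: [0.4989, -0.0215, 0.0953]
ee_rot: [0.17, -0.042, 0.985, 0.008]
contact_force: [-8.6, -1.6, 5.9]
width: 0.0427
gripper_force: 4.4
```

```bash
python3 - <<'E'
from k import *
s=st();to(s,-120,-123,.094,.45)
E
```

```text
clk 27.6 row xy mm [-105.5 -206.8] z 0.0953 Frow [-8.7 -0.8] 5.9 w 0.043 q [-0.27  0.15  2.13  0.23  0.55 -2.1 ]
(-120, -123, 0.094) lin [-0.0221  0.0821 -0.0013] rot [ 0.008 -0.108  0.005]
```

Rack b is still flush, with the same stop position of -105.5. Now touch the other two.

Request:
send_rows:
  increments:
    - {"gripper": 0, "linear": [-0.03, 0, 0], "delta_rot": [0, 0, 0]}
    - {"gripper": 0, "linear": [-0.03, 0.05, 0], "delta_rot": [0.008, -0.108, 0.005]}
    - {"gripper": 0, "linear": [-0.025, 0.082, 0], "delta_rot": [0.008, -0.108, 0.005]}
    - {"gripper": 0, "linear": [-0.02, 0.083, 0], "delta_rot": [0.008, -0.108, 0.005]}
    - {"gripper": 0, "linear": [-0.014, 0.083, 0], "delta_rot": [0.008, -0.108, 0.005]}
    - {"gripper": 0, "linear": [-0.011, 0.083, 0], "delta_rot": [0.008, -0.108, 0.005]}
    - {"gripper": 0, "linear": [-0.008, 0.083, 0], "delta_rot": [0.008, -0.108, 0.005]}
    - {"gripper": 0, "linear": [-0.008, 0.083, 0], "delta_rot": [0.008, -0.108, 0.005]}

```text
clock: 28.4
position: [0.4922, 0.0604, 0.0952]
ee_rot: [0.223, -0.043, 0.974, 0.01]
contact_force: [-5.9, 1.6, 4.5]
width: 0.0429
gripper_force: 2.7
```

Request:
send_rows:
  increments:
    - {"gripper": 0, "linear": [-0.03, 0, 0], "delta_rot": [0, 0, 0]}
    - {"gripper": 0, "linear": [-0.033, 0.045, 0], "delta_rot": [0, 0, 0]}
    - {"gripper": 0, "linear": [-0.03, 0.08, 0], "delta_rot": [0, 0, 0]}
    - {"gripper": 0, "linear": [-0.02, 0.081, 0], "delta_rot": [0, 0, 0]}
    - {"gripper": 0, "linear": [-0.014, 0.081, 0], "delta_rot": [0, 0, 0]}
    - {"gripper": 0, "linear": [-0.01, 0.082, 0], "delta_rot": [0, 0, 0]}
    - {"gripper": 0, "linear": [-0.006, 0.082, 0], "delta_rot": [0, 0, 0]}
    - {"gripper": 0, "linear": [-0.006, 0.082, 0], "delta_rot": [0, 0, 0]}

```text
clock: 29.2
position: [0.4848, 0.1412, 0.0944]
ee_rot: [0.222, -0.043, 0.974, 0.009]
contact_force: [-7.3, 2.8, 3.0]
width: 0.0427
gripper_force: 3.3
```

```bash
python3 - <<'E'
from k import *
s=st()
E
```

```text
clk 29.2 row xy mm [-104.6  -43.5] z 0.0944 Frow [-7.   3.5] 3.0 w 0.043 q [ 0.17  0.14  2.21 -0.11  0.35 -1.39]
```

Request:
send_rows:
  increments:
    - {"gripper": 0, "linear": [-0.04, 0, 0], "delta_rot": [0, 0, 0]}
    - {"gripper": 0, "linear": [-0.08, 0, 0.02], "delta_rot": [0, 0, 0]}
    - {"gripper": 0, "linear": [-0.1, 0, 0.06], "delta_rot": [0, 0, 0]}
    - {"gripper": 0, "linear": [-0.12, 0, 0.1], "delta_rot": [0, 0, 0]}
    - {"gripper": 0, "linear": [-0.12, 0, 0.1], "delta_rot": [0, 0, 0]}

```text
clock: 29.7
position: [0.3694, 0.1428, 0.2021]
ee_rot: [0.231, -0.043, 0.972, 0.011]
contact_force: [1.8, -0.1, 0.2]
width: 0.0431
gripper_force: 0.0
```

```bash
python3 chk.py
```

```text
clk 29.7 row xy mm [-219.3  -31.3] z 0.2021 Frow [ 1.8 -0.3] 0.2 w 0.043 q [ 0.27 -0.2   2.19 -0.12  0.7  -1.32]
[ -81.99602649 -253.55099338]
```

```bash
python3 -c "
from rig import sign_off;print(sign_off())"
```

```text
the job is handed in; nothing more can be done
None
```

I handed the job in at about 30 s: by force and position checks the three racks sit flush against the rear fence and the clamp holds them tight against the left stop (estimated travel about 0.125 m). The hand-in returned no verdict, and I viewed 11 pictures, one over the limit of 10.

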